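# Stand the rig's containers in their drip trays

### The arm

A 6-joint arm with a two-finger parallel gripper is mounted at the origin on the work surface. World frame = base frame: x ahead of the robot, y to its left, z up, the work surface at z = 0. Lengths are in m, angles in rad, forces in N, time in s.
With the tool pointing down it reaches from about 0.3 to 0.875 m from the base axis. Payload 6.4 kg.
Tool frame: the origin (TCP) lies at the very end of the fingers, on their centre line; the grasp point (between the pads) lies grip_point_offset behind it (grip_point_offset is the distance from the TCP to the grasp point, in m); y points along the fingers, x is the direction in which the jaws open and shut, and the axes are right-handed (so a half turn about y gives the same grasp; the last joint's range is limited). The gripper opens to 85 mm and grips with 20 to 120 N. Pads are 22 mm wide; open, the fingers measure 114 mm over their backs; the gripper's body (76 mm by 85 mm) begins 54 mm behind the grasp point. The pads swing forward as they close: fully open they stand 13 mm farther back than shut.
Start: joints at [-1.35, 0.181, 1.607, -0, 1.354, -0.206], TCP at [0.238, -0.523, 0.231] pointing down, gripper open.
Joint ranges: [-2.99, 2.99], [-0.89, 2.07], [0.3, 2.58], [-1.14, 4.28], [0, 2.63], [-3.12, 3.12]. Speed limits (rad/s): [2.57, 2.57, 3.01, 3.14, 3.14, 3.14].

### API

Orientations are given as a unit quaternion [w, x, y, z].
In Python, from bench import get_obs, camera, camera_model, hand_in, grip_point_offset gives the robot as it stands.
- The arm moves only by the shell command python3 -m jog 'ROWS'. ROWS is JSON, a list of rows, each a list of 7 numbers: the shift along the tool's x, y, z in mm, then the turn, a rotation vector about the tool's x, y, z in degrees, then the gripper's target within -1 to 1 (shut at 1, half-way at 0, fully open at -1). In form: [[x, y, z, ax, ay, az, grip], ...]. A call has 1 to 8 rows; each row shifts and turns the commanded pose from where the row before left it, along the tool's axes as they then stand; what a row does not reach is not made up. A row lasts 1/12 s, in which the tool goes at most 41.7 mm and 7.16 degrees, less where a joint would pass 70% of its speed; a pose out of reach is approached as far as the arm can. A call is refused whole if a number of a shift passes 41.7 or a number of a turn 7.16, either way. A call with a gripper value outside its range is refused whole. The fingers move at their own pace and stop on an object; the grip force is fixed at half the most. Time passes only in rows, so rows that do not move let the fingers close. It gives the time, the measured TCP pose, the force and the opening at its end, in the units of the state.
- get_obs(): the state, without advancing time (a new reading comes with each control period).
- camera(name): name is "scene" or "side" or "wrist"; returns the picture (400x640x3 uint8, blue, green, red); there is no depth.
- camera_model(name): a dict with "K" (3x3 intrinsics, pixels), "pose" (4x4, takes a point from camera to world coordinates). Camera axes: x right, y down, z forward; pixel columns grow to the right and rows downward; lengths in m; the calibration is good to about 2 mm. A picture is of the moment at which its call begins: read the wrist's pose just before it. camera_model takes no time and is no camera call; for the wrist camera it gives the pose at the moment of the call.
- hand_in(): hands the job in, once; it reports no verdict.
The state is a dict: "time_s": time; "q": joint angles; "dq": joint speeds; "joint_efforts": joint torques, N m; "eef_pos": TCP position; "eef_rot": TCP orientation; "wrist_force": force on the tool from outside, world axes, zero at the start; "torque": the same for the moment, N m; "opening": opening from 0.0 (shut) to 1.0 (fully open).
Only numpy, scipy, OpenCV 4.12 (cv2) and the standard library are available. Lean on these libraries where they do the work, as an engineer would, in place of code of your own. Each camera call takes 0.05 s, during which the arm holds its last target.

### The job

Before the rig is started, stand the wide jar, the slim vial, the square canister and the oblong cartridge each upright in the drip tray made for its foot, the one whose floor has the same shape and is just a little larger: flat on the tray's floor, inside the rim. Set them down gently, never tip or drop them, and leave the white dish and the black hand-held meter where they are.

Things in the scene. Friction and masses are not known exactly. Their poses are not given: they have to be found in the camera images.
- jar: Wide round jar of amber glass, 104 mm tall, 66 mm across up to 64 mm height, then a shoulder; on it a black cylindrical cap, 44 mm across, from 74 to 104 mm height, by which it is best gripped; about 0.28 kg; origin at the centre of its underside, z up. Its foot is a disc of 66 mm: it belongs in tray_wide.
- vial: Slim round vial of amber glass with a black cap of the same width (top 22 mm), 30 mm across and 80 mm tall, about 0.06 kg; origin at the centre of its underside, z up. It belongs in tray_slim.
- canister: Square aluminium canister, 50 by 50 mm and 80 mm tall, with a black cap on top in its middle, 28 mm across and 12 mm high (92 mm in all); about 0.22 kg; x and y along its flat sides; origin at the centre of its underside, z up. It belongs in tray_square.
- cartridge: Oblong grey and white plastic cartridge, 84 mm long (its x axis), 34 mm wide (y), 60 mm tall, with two steel stubs on top, 10 mm across and 10 mm high, on its long centre line 26 mm either side of the middle; about 0.16 kg; origin at the centre of its underside, z up. It belongs in tray_oblong, either way round.
- tray_wide: Round drip tray, 88 mm across outside, 82 mm inside the rim; white plastic with a thin black mat on its floor, fixed to the bench at any yaw; floor 3 mm thick, rim 3 mm thick and 8 mm high over the bench; origin at the centre of its underside, z up.
- tray_slim: Round drip tray, 52 mm across outside, 46 mm inside the rim; white plastic with a thin black mat on its floor, fixed to the bench at any yaw; floor 3 mm thick, rim 3 mm thick and 8 mm high over the bench; origin at the centre of its underside, z up.
- tray_square: Square drip tray, 72 by 72 mm outside, 66 by 66 mm inside the rim; white plastic with a thin black mat on its floor, fixed to the bench at any yaw; floor 3 mm thick, rim 3 mm thick and 8 mm high over the bench; origin at the centre of its underside, z up, x and y along its sides.
- tray_oblong: Oblong drip tray, 106 mm long (its x axis) by 56 mm wide (y) outside, 100 by 50 mm inside the rim; white plastic with a thin black mat on its floor, fixed to the bench at any yaw; floor 3 mm thick, rim 3 mm thick and 8 mm high over the bench; origin at the centre of its underside, z up.
- dish: Bystander: small loose white porcelain bowl, 60 mm across the rim and 32 mm high, standing amid the work; origin at the centre of its underside, z up. Leave it alone.
- meter: Bystander: loose black hand-held meter lying flat beyond the dish, 150 mm long (its x axis) by 60 mm wide (y) and 28 mm thick; origin at the centre of its underside, z up. Leave it alone.
Mind the look-alikes: they are no part of the job. Leave any blue or red look-alike of the tray_slim alone. Leave any blue look-alike of the jar alone.

How it is judged:
At the end, for the whole second after the job is handed in: Each container stands released and at rest in its own tray: centre within 11 mm (jar, vial) or 13 mm (canister, cartridge) of the tray centre, underside at most 5.5 mm above the underside of the tray (its floor is at 3 mm), within 3 degrees of upright (horizontal distance between jar and tray_wide below 0.011 m and z of jar in the frame of tray_wide below 0.0055 m and angle between each of jar, vial, canister, cartridge's own z axis and vertical below 0.05 rad and linear speed of each of jar, vial, canister, cartridge below 0.02 m/s and angular speed of each of jar, vial, canister, cartridge below 0.15 rad/s and contact force between each of jar, vial, canister, cartridge and the fingers below 0.1 N and horizontal distance between vial and tray_slim below 0.011 m and z of vial in the frame of tray_slim below 0.0055 m and horizontal distance between canister and tray_square below 0.013 m and z of canister in the frame of tray_square below 0.0055 m and horizontal distance between cartridge and tray_oblong below 0.013 m and z of cartridge in the frame of tray_oblong below 0.0055 m); the robot touches nothing.
It fails at once if a container is tipped over (more than 35 degrees) (angle between any of jar, vial, canister, cartridge's own z axis and vertical above 0.61 rad).
It fails at once if a container is dropped into its tray (arrives faster than 0.5 m/s) ((horizontal distance between jar and tray_wide below 0.02 m and z of jar in the frame of tray_wide below 0.04 m and linear speed of jar above 0.5 m/s) or (horizontal distance between vial and tray_slim below 0.02 m and z of vial in the frame of tray_slim below 0.04 m and linear speed of vial above 0.5 m/s) or (horizontal distance between canister and tray_square below 0.02 m and z of canister in the frame of tray_square below 0.04 m and linear speed of canister above 0.5 m/s) or (horizontal distance between cartridge and tray_oblong below 0.02 m and z of cartridge in the frame of tray_oblong below 0.04 m and linear speed of cartridge above 0.5 m/s)).
It fails at once if the dish is pushed more than 20 mm from its place (distance of dish from where it was at the start of the episode above 0.02 m).
It fails at once if the meter is pushed more than 20 mm from its place (distance of meter from where it was at the start of the episode above 0.02 m).
It also fails if it takes over 112 s, if anything falls off the work surface, if the arm or the gripper's body presses on something with over 40 N, if the wrist force passes 120 N, or if a joint passes its speed limit or range.

## Working session

There is one attempt and no reset: what is moved stays moved. The work goes in short steps, Python scripts to look and compute and a shell command to move; the robot and the scene stay as the last step left them, time stands still between calls to the robot, and variables do not carry over. Pictures are saved under pics/ and viewed, and the job is handed in when it is done.

```bash
ls; mkdir -p pics
python3 - <<'E'
from bench import *
import cv2,numpy as np
np.set_printoptions(precision=4,suppress=True)
o=get_obs();print(o,grip_point_offset)
for n in("scene","side","wrist"):
    m=camera_model(n);print(n,np.array(m["K"]).tolist());print(np.array(m["pose"]))
    cv2.imwrite(f"pics/{n}0.png",camera(n))
E
```

```text
pics
{'time_s': 0.0, 'q': array([-1.3503,  0.1815,  1.608 , -0.    ,  1.3538, -0.2063]), 'dq': array([ 0.0002,  0.0004,  0.0017, -0.0011,  0.0011,  0.0008]), 'joint_efforts': array([  0.0005, -44.486 , -35.1334,  -0.0001,   0.0091,   0.    ]), 'eef_pos': array([ 0.2379, -0.5228,  0.2304]), 'eef_rot': array([ 0.595 , -0.5941,  0.3833, -0.3823]), 'wrist_force': array([0.0797, 0.2029, 0.8644]), 'torque': array([-0.0303,  0.0065,  0.0095]), 'opening': 0.9990114688302767} 0.0187
scene [[422.4092743630078, 0.0, 314.5693304961458], [0.0, 422.4092743630078, 201.51196844264683], [0.0, 0.0, 1.0]]
[[-0.0047  0.7113 -0.7029  1.2006]
 [ 0.9999 -0.0073 -0.0141  0.0302]
 [-0.0151 -0.7029 -0.7111  0.7668]
 [ 0.      0.      0.      1.    ]]
side [[381.3260326494575, 0.0, 317.2187478886527], [0.0, 381.3260326494575, 205.7664989760433], [0.0, 0.0, 1.0]]
[[ 0.8733 -0.339   0.3498  0.0794]
 [-0.487  -0.6248  0.6103 -0.6991]
 [ 0.0117 -0.7034 -0.7107  0.8539]
 [ 0.      0.      0.      1.    ]]
wrist [[315.00169766852326, 0.0, 329.0451155315873], [0.0, 315.00169766852326, 190.3257203484099], [0.0, 0.0, 1.0]]
[[ 0.4145 -0.8694 -0.2691  0.305 ]
 [-0.9101 -0.3967 -0.1201 -0.4939]
 [-0.0024  0.2947 -0.9556  0.3735]
 [ 0.      0.      0.      1.    ]]
```

View pics/scene0.png

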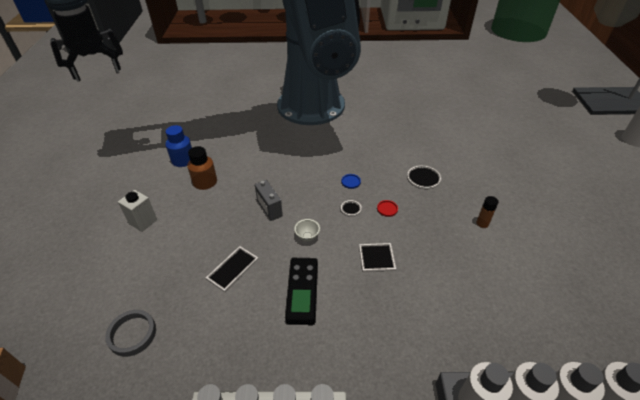

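View pics/side0.png

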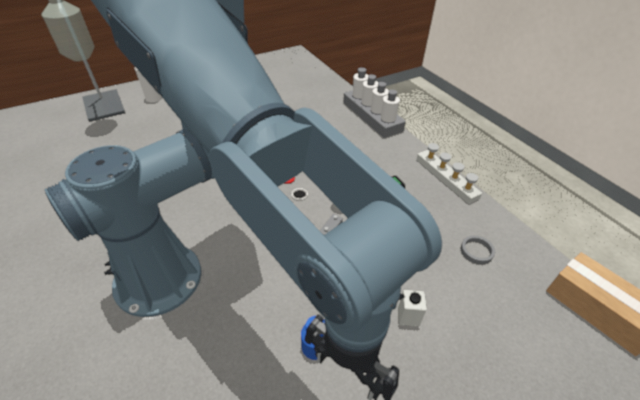

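View pics/wrist0.png

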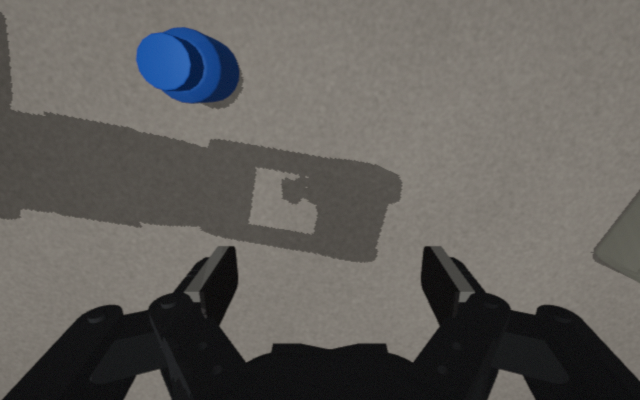

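```bash
cat > h.py <<'E'
from bench import *
import cv2,numpy as np
from scipy.spatial.transform import Rotation as R
np.set_printoptions(precision=4,suppress=True)
def cast(m,uv,z):
    K=np.array(m["K"]);P=np.array(m["pose"])
    uv=np.atleast_2d(np.array(uv,float))
    d=np.c_[uv,np.ones(len(uv))]@np.linalg.inv(K).T@P[:3,:3].T
    return P[:3,3]+d*((z-P[2,3])/d[:,2])[:,None]
def proj(m,X):
    K=np.array(m["K"]);P=np.array(m["pose"])
    c=(np.atleast_2d(X)-P[:3,3])@P[:3,:3];u=c@K.T
    return u[:,:2]/u[:,2:]
E
python3 - <<'E'
from h import *
im=cv2.imread("pics/scene0.png");m=camera_model("scene")
cv2.imwrite("pics/sceneL.png",cv2.resize(im[110:310,100:310],None,fx=3.5,fy=3,interpolation=cv2.INTER_CUBIC)[:600])
cv2.imwrite("pics/sceneR.png",cv2.resize(im[150:290,330:510],None,fx=4,fy=4,interpolation=cv2.INTER_CUBIC))
# rough
for n,uv,z in [("bluejar",(176,130),.104),("jar",(198,154),.104),("canister",(132,197),.092),("cart",(264,188),.06),("dish",(307,227),.032),("obl",(232,268),.006),("slim",(351,208),.006),("blue",(351,181),.006),("red",(387,208),.006),("wide",(424,177),.006),("sq",(378,257),.006),("vial",(490,201),.08),("meter",(302,290),.028)]:
    print(n,cast(m,uv,z)[0])
E
```

```text
bluejar [ 0.273  -0.3546  0.104 ]
jar [ 0.3756 -0.2751  0.104 ]
canister [ 0.5148 -0.4017  0.092 ]
cart [ 0.4545 -0.1073  0.06  ]
dish [ 0.5569 -0.0015  0.032 ]
obl [ 0.6524 -0.1656  0.006 ]
slim [0.4723 0.1059 0.006 ]
blue [0.3731 0.1115 0.006 ]
red [0.4732 0.1953 0.006 ]
wide [0.3596 0.307  0.006 ]
sq [0.6245 0.1577 0.006 ]
vial [0.5242 0.4147 0.08  ]
meter [ 0.7238 -0.0089  0.028 ]
```

View pics/sceneL.png

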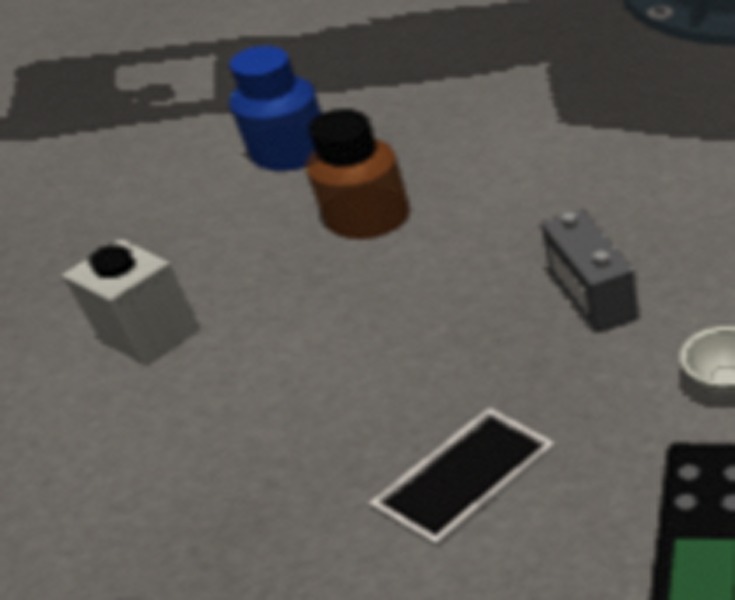

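View pics/sceneR.png

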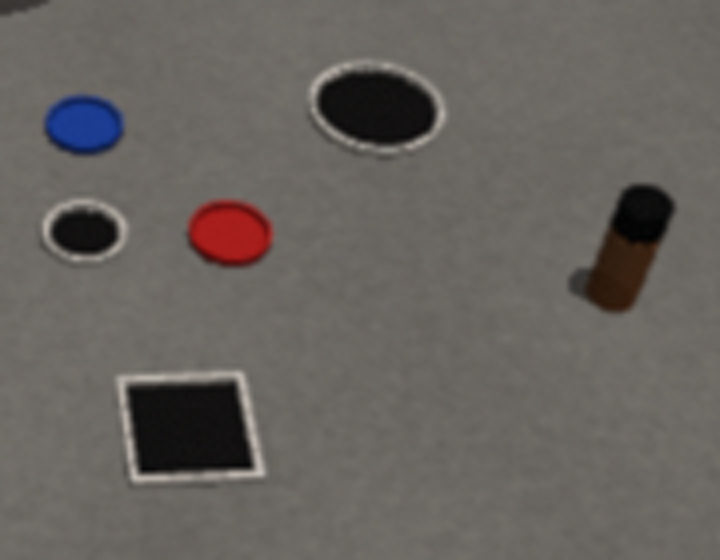

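```bash
cat >> h.py <<'E'
def tool():
    o=get_obs();q=o["eef_rot"];return o,np.array(o["eef_pos"]),R.from_quat([q[1],q[2],q[3],q[0]])
def jawdeg(r):
    x=r.apply([1,0,0]);return np.degrees(np.arctan2(x[1],x[0]))
def go(x,y,z,yaw=None,n=None,half=True):
    """shift (in tool axes AFTER the turn) and turn about tool y, mod 180 if half; and per-row if done at once in n rows"""
    o,p,r=tool();d=np.array([x,y,z])-p
    t=0
    if yaw is not None:
        t=yaw-jawdeg(r)
        t=(t+90)%180-90 if half else (t+180)%360-180
    ay=r.apply([0,1,0]); s=-1 if ay[2]<0 else 1   # world yaw -> about tool y
    tilt=r.as_matrix()[2]
    print("t %.2f tcp"%o["time_s"],p,"jaw %.1f"%jawdeg(r),"q1 %.2f q6 %.2f"%(o["q"][0],o["q"][5]),"open %.3f"%o["opening"],"tool y z",np.round(ay,3))
    r2=r*R.from_euler("y",s*t,degrees=True)
    print("  turn about y %.1f deg"%(s*t)," shift after turn mm",np.round(1000*r2.inv().apply(d),1)," before turn",np.round(1000*r.inv().apply(d),1),"dist %.0f"%(1000*np.linalg.norm(d)))
    if n:
        rr=r
        for i in range(n):
            print("   ",np.round(1000*rr.inv().apply(d/n),1),"turn y %.2f"%(s*t/n)); rr=rr*R.from_euler("y",s*t/n,degrees=True)
def uprighterr():
    o,p,r=tool()
    # rotvec in tool axes that brings tool y to straight down
    y=r.apply([0,1,0]);w=np.cross(y,[0,0,-1]);return np.degrees(r.inv().apply(w))
E
python3 - <<'E'
from h import *
print(tool()[2].as_matrix(),uprighterr())
go(.33,-.30,.24,0)
E
python3 -m jog '[[0,0,0,0,0,0,-1]]'
```

```text
[[ 0.414  -0.0003  0.9103]
 [-0.9103  0.0013  0.414 ]
 [-0.0013 -1.      0.0003]] [-0.0158 -0.     -0.0756]
t 0.15 tcp [ 0.2379 -0.523   0.2306] jaw -65.5 q1 -1.35 q6 -0.21 open 1.002 tool y z [-0.     0.001 -1.   ]
  turn about y -65.5 deg  shift after turn mm [ 92.1  -9.1 223. ]  before turn [-164.9   -9.1  176.1] dist 241
time_s: 0.23
eef_pos: [0.238, -0.5231, 0.2308]
eef_rot: [0.595, -0.594, 0.383, -0.383]
wrist_force: [-0.6, 0.6, -1.0]
opening: 1.002
```

```bash
python3 -m jog '[[-27,-1.5,29,0,0,0,-1],[-27,-1.5,29,0,0,0,-1],[-27,-1.5,29,0,0,0,-1],[-27,-1.5,29,0,0,0,-1],[-27,-1.5,29,0,0,0,-1],[-27,-1.5,29,0,0,0,-1],[0,0,0,0,0,0,-1],[0,0,0,0,0,0,-1]]'
python3 - <<'E'
from h import *
import pickle
def shot(n):
    m=camera_model("wrist");im=camera("wrist");cv2.imwrite(f"pics/{n}.png",im);pickle.dump(m,open(f"pics/{n}.pkl","wb"))
shot("w1");go(.376,-.275,.15)
E
```

```text
time_s: 0.9
eef_pos: [0.3302, -0.3024, 0.2406]
eef_rot: [-0.595, 0.595, -0.381, 0.382]
wrist_force: [-0.2, -0.9, 1.1]
opening: 1.0
t 0.95 tcp [ 0.3297 -0.3037  0.2406] jaw -65.4 q1 -1.01 q6 0.13 open 1.002 tool y z [ 0.    -0.001 -1.   ]
  turn about y 0.0 deg  shift after turn mm [-6.9 90.6 54. ]  before turn [-6.9 90.6 54. ] dist 106
```

View pics/w1.png

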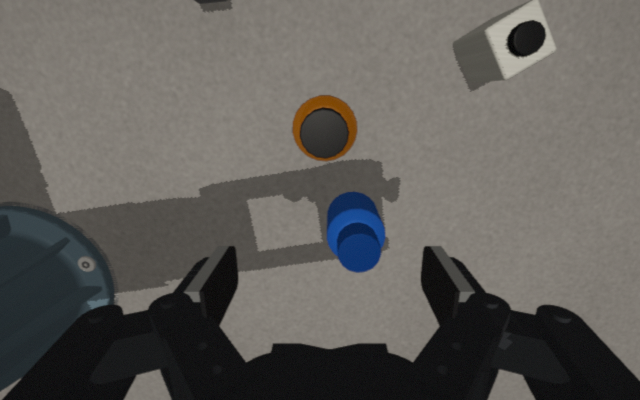

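```bash
cat >> h.py <<'E'
import pickle
def shot(n):
    m=camera_model("wrist");im=camera("wrist");cv2.imwrite(f"pics/{n}.png",im);pickle.dump(m,open(f"pics/{n}.pkl","wb"));return im,m
def load(n): return cv2.imread(f"pics/{n}.png"),pickle.load(open(f"pics/{n}.pkl","rb"))
def blobs(mask,box,amin=60):
    x0,y0,x1,y1=box;k=np.zeros_like(mask);k[y0:y1,x0:x1]=mask[y0:y1,x0:x1]
    c,_=cv2.findContours(k,cv2.RETR_EXTERNAL,cv2.CHAIN_APPROX_NONE)
    return sorted([a for a in c if cv2.contourArea(a)>amin],key=cv2.contourArea,reverse=True)
E
python3 - <<'E'
from h import *
im,m=load("w1");hsv=cv2.cvtColor(im,cv2.COLOR_BGR2HSV)
am=cv2.inRange(hsv,(5,100,60),(25,255,255))
c=blobs(am,(270,70,380,180))[0]; e=cv2.fitEllipse(c);print("amber outer",e,cast(m,e[0],.064))
cv2.drawContours(f:=np.zeros_like(am),[cv2.convexHull(c)],-1,255,-1)
cap=cv2.bitwise_and(f,cv2.bitwise_not(am));cap=cv2.erode(cap,np.ones((2,2)))
d=blobs(cap,(270,70,380,180))[0];e=cv2.fitEllipse(d);print("cap",e,cast(m,e[0],.104),cast(m,e[0],.1))
# canister
br=cv2.inRange(im,(150,150,150),(255,255,255))
c=blobs(br,(470,0,570,90))[0];h=cv2.convexHull(c);r=cv2.minAreaRect(h);b=cv2.boxPoints(r);print("can top",b);X=cast(m,b,.08);print(X,X.mean(0),[np.linalg.norm(X[i]-X[i-1]) for i in range(4)])
dk=cv2.inRange(im,(0,0,0),(50,50,50));d=blobs(dk,(500,10,555,65))[0];e=cv2.fitEllipse(d);print("cap",e,cast(m,e[0],.09))
print(im[38,527],im[30,505],im[60,515],im[133,324],im[60,470])
E
```

```text
amber outer ((324.3533935546875, 127.69367980957031), (63.56778335571289, 64.9871597290039), 175.74290466308594) [[ 0.3651 -0.2823  0.064 ]]
cap ((324.29986572265625, 133.0780792236328), (45.48703384399414, 47.41035079956055), 178.5340576171875) [[ 0.3648 -0.283   0.104 ]] [[ 0.3643 -0.2831  0.1   ]]
can top [[478.8497  32.171 ]
 [536.2383  -1.3057]
 [563.1865  44.8912]
 [505.798   78.3679]]
[[ 0.498  -0.3704  0.08  ]
 [ 0.5402 -0.4006  0.08  ]
 [ 0.5204 -0.4436  0.08  ]
 [ 0.4759 -0.4134  0.08  ]] [ 0.5086 -0.407   0.08  ] [np.float64(0.04835939798126906), np.float64(0.051970870485546196), np.float64(0.04731588767290248), np.float64(0.0538459938805952)]
cap ((525.8514404296875, 38.18775177001953), (30.1619815826416, 39.70159912109375), 52.473419189453125) [[ 0.5074 -0.4059  0.09  ]]
[25 27 26] [169 180 182] [169 180 183] [52 54 56] [75 82 84]
```

Run:
```python
from h import *
go(.365,-.283,.078)
```

```text
t 0.95 tcp [ 0.3297 -0.3037  0.2406] jaw -65.4 q1 -1.01 q6 0.13 open 1.002 tool y z [ 0.    -0.001 -1.   ]
  turn about y 0.0 deg  shift after turn mm [ -4.3 162.6  40.7]  before turn [ -4.3 162.6  40.7] dist 168
```

```bash
python3 -m jog '[[-2,30,20,0,0,0,-1],[-2,30,20,0,0,0,-1],[0,20,0,0,0,0,-1],[0,10,0,0,0,0,-1],[0,0,0,0,0,0,-1]]'
python3 - <<'E'
from h import *
go(.365,-.283,.078);shot("w2")
E
```

```text
time_s: 1.37
eef_pos: [0.3626, -0.2834, 0.1478]
eef_rot: [0.595, -0.594, 0.385, -0.381]
wrist_force: [-0.1, 0.8, 0.6]
opening: 0.999
t 1.37 tcp [ 0.3626 -0.2834  0.1478] jaw -65.6 q1 -0.92 q6 0.22 open 0.999 tool y z [-0.003  0.004 -1.   ]
  turn about y 0.0 deg  shift after turn mm [ 1.  69.8  2.5]  before turn [ 1.  69.8  2.5] dist 70
```

View pics/w2.png

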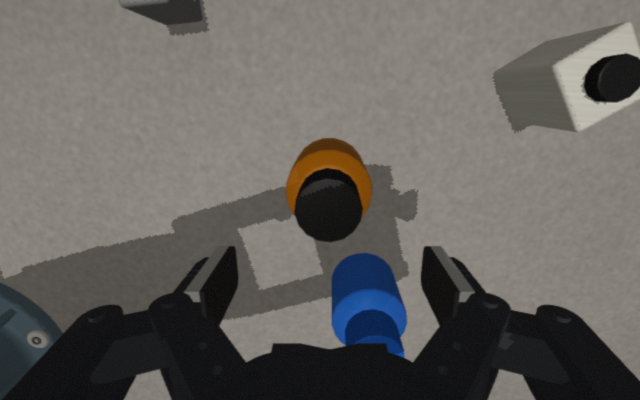

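```bash
python3 - <<'E'
from h import *
im,m=load("w2")
dk=cv2.inRange(im,(0,0,0),(45,45,45))
d=blobs(dk,(275,150,385,250))[0];h=cv2.convexHull(d)
# top face: circle bottom of the blob
x,y,w,hh=cv2.boundingRect(d);print(x,y,w,hh)
cap=[328,y+hh-w/2];print(cap,cast(m,(x+w/2,y+hh-w/2),.104))
print(proj(m,[[.365,-.283,.104]]))
E
python3 -m jog '[[0,15,0,0,0,0,-1],[1,25,1,0,0,0,-1],[0,20,1,0,0,0,-1],[0,9,0,0,0,0,-1],[0,0,0,0,0,0,-1]]'
```

```text
295 169 67 73
[328, 208.5] [[ 0.3659 -0.2824  0.104 ]]
[[328.8019 210.0283]]
time_s: 1.83
eef_pos: [0.3656, -0.284, 0.0806]
eef_rot: [0.595, -0.594, 0.384, -0.382]
wrist_force: [0.1, -0.1, 0.2]
opening: 1.002
```

```bash
python3 -m jog '[[0,0,0,0,0,0,1],[0,0,0,0,0,0,1],[0,0,0,0,0,0,1],[0,0,0,0,0,0,1],[0,0,0,0,0,0,1],[0,0,0,0,0,0,1]]'
```

```text
time_s: 2.33
eef_pos: [0.367, -0.2844, 0.083]
eef_rot: [-0.594, 0.595, -0.382, 0.383]
wrist_force: [-2.1, 2.1, 8.2]
opening: 0.493
```

```bash
python3 -m jog '[[0,-5,0,0,0,0,1],[0,-15,0,0,0,0,1],[0,-30,0,0,0,0,1],[0,-35,0,0,0,0,1],[0,-30,0,0,0,0,1],[0,-10,0,0,0,0,1]]'
python3 - <<'E'
from h import *
im=cv2.imread("pics/scene0.png");m=camera_model("scene")
dk=cv2.inRange(im,(0,0,0),(40,40,40))
wh=cv2.inRange(im,(105,105,105),(255,255,255))
for n,box in dict(wide=(400,160,450,195),slim=(335,195,368,220),sq=(352,236,402,276),obl=(200,240,262,295)).items():
    d=blobs(dk,box)[0]; w=blobs(wh,box)[0]
    for nm,c,z in(("mat",d,.003),("rim",w,.007)):
        X=cast(m,c[:,0,:],z)[:,:2].astype(np.float32)
        r=cv2.minAreaRect(X*1000); (cx,cy),rad=cv2.minEnclosingCircle(X*1000)
        print(n,nm,"rect",np.round(r[0],1),np.round(r[1],1),round(r[2],1),"circ",round(cx,1),round(cy,1),round(rad,1))
go(.36,.307,.21)
E
```

```text
time_s: 2.83
eef_pos: [0.3679, -0.2857, 0.2114]
eef_rot: [-0.594, 0.596, -0.38, 0.385]
wrist_force: [0.1, -0.6, -2.3]
opening: 0.491
wide mat rect [353.1 308.3] [69.4 69.3] 27.1 circ 353.8 307.6 37.1
wide rim rect [354. 307.] [92.5 92.3] 48.5 circ 354.0 307.9 48.2
slim mat rect [467.5 105.1] [37.6 31.2] 89.4 circ 468.1 105.2 19.0
slim rim rect [469.3 106.2] [55.3 55.4] 89.4 circ 468.9 105.7 29.2
sq mat rect [620.3 155.6] [57.1 60.5] 3.2 circ 620.2 155.5 41.0
sq rim rect [617.6 155. ] [84.9 77.7] 2.6 circ 620.4 154.5 52.6
obl mat rect [ 648.2 -166.5] [42.9 94.1] 54.4 circ 648.4 -166.9 50.8
obl rim rect [ 649.6 -165.7] [ 61.7 111.3] 54.1 circ 649.0 -166.7 61.2
t 2.83 tcp [ 0.3679 -0.2857  0.2114] jaw -65.5 q1 -0.92 q6 0.23 open 0.491 tool y z [ 0.005 -0.006 -1.   ]
  turn about y 0.0 deg  shift after turn mm [-542.7   -2.3  238.3]  before turn [-542.7   -2.3  238.3] dist 593
```

```bash
python3 -m jog '[[-15,0,6,0,0,0,1],[-28,0,12,0,0,0,1],[-37,0,16,0,0,0,1],[-37,0,16,0,0,0,1],[-37,0,16,0,0,0,1],[-37,0,16,0,0,0,1],[-37,0,16,0,0,0,1],[-37,0,16,0,0,0,1]]'
python3 -m jog '[[-36,0,17,0,0,0,1],[-36,0,17,0,0,0,1],[-36,0,17,0,0,0,1],[-26,0,12,0,0,0,1],[-14,0,6,0,0,0,1],[0,0,0,0,0,0,1]]'
python3 - <<'E'
from h import *
go(.354,.3075,.21);shot("w3")
E
```

```text
time_s: 3.5
eef_pos: [0.3594, 0.0065, 0.2056]
eef_rot: [-0.594, 0.594, -0.383, 0.383]
wrist_force: [1.3, 0.8, -2.7]
opening: 0.495
time_s: 4.0
eef_pos: [0.3608, 0.1706, 0.2055]
eef_rot: [0.595, -0.595, 0.382, -0.381]
wrist_force: [-0.2, 0.1, -2.7]
opening: 0.492
t 4.00 tcp [0.3608 0.1706 0.2055] jaw -65.3 q1 0.14 q6 1.28 open 0.492 tool y z [-0.001  0.001 -1.   ]
  turn about y 0.0 deg  shift after turn mm [-127.3   -4.4   51. ]  before turn [-127.3   -4.4   51. ] dist 137
```

View pics/w3.png

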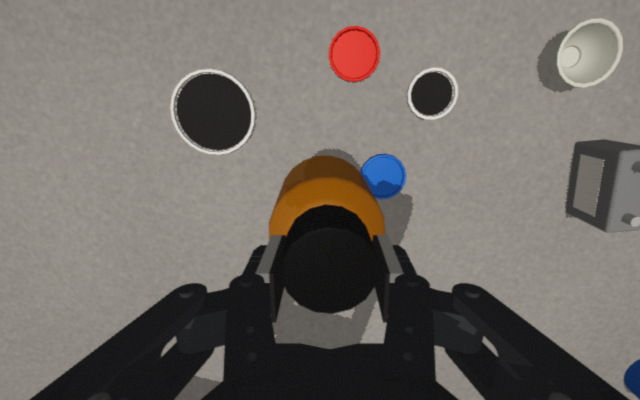

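```bash
cat >> h.py <<'E'
def fit(m,c,z):
    X=1000*cast(m,c[:,0,:],z)[:,:2].astype(np.float32)
    r=cv2.minAreaRect(X);(cx,cy),rad=cv2.minEnclosingCircle(X)
    return "rect %s %s %.1f circ %.1f %.1f r %.1f"%(np.round(r[0],1),np.round(r[1],1),r[2],cx,cy,rad)
E
python3 - <<'E'
from h import *
im,m=load("w3")
dk=cv2.inRange(im,(0,0,0),(70,70,70));wh=cv2.inRange(im,(150,150,150),(255,255,255))
for n,b in dict(wide=(160,60,265,165),slim=(400,60,466,125)).items():
    print(n,"mat",fit(m,blobs(dk,b)[0],.003),"rim",fit(m,blobs(wh,b)[0],.007))
am=cv2.inRange(cv2.cvtColor(im,cv2.COLOR_BGR2HSV),(5,100,40),(25,255,255))
c=blobs(am,(250,140,400,250))[0];x,y,w,h=cv2.boundingRect(c);print(x,y,w,h)
o,p,r=tool();Z=r.apply([0,0,1]);print(proj(m,[p+[0,0,.025]+0*Z]))
E
```

```text
wide mat rect [357.5 304.8] [78.  76.7] 20.4 circ 357.5 304.5 r 39.2 rim rect [357.6 304.4] [87.9 88. ] 65.7 circ 357.3 304.4 r 44.6
slim mat rect [471.5 102.8] [41.1 41.1] 24.7 circ 471.6 103.0 r 21.1 rim rect [471.9 102.7] [51.4 52. ] 24.7 circ 471.6 102.8 r 26.4
269 155 116 86
[[329.8601 273.5587]]
```

Run:
```python
from h import *
go(.3565,.3052,.09)
```

```text
t 4.05 tcp [0.361  0.169  0.2054] jaw -65.3 q1 0.14 q6 1.28 open 0.491 tool y z [-0.002 -0.    -1.   ]
  turn about y 0.0 deg  shift after turn mm [-125.6  115.4   52.9]  before turn [-125.6  115.4   52.9] dist 179
```

```bash
python3 -m jog '[[-15,0,6,0,0,0,1],[-30,0,13,0,0,0,1],[-35,0,15,0,0,0,1],[-30,15,13,0,0,0,1],[-16,25,6,0,0,0,1],[0,28,0,0,0,0,1],[0,20,0,0,0,0,1],[0,10,0,0,0,0,1]]'
python3 -m jog '[[0,6,0,0,0,0,1],[0,3,0,0,0,0,1],[0,1,0,0,0,0,1],[0,0,0,0,0,0,1]]'
python3 - <<'E'
from h import *
go(.3565,.3052,.086)
E
```

```text
time_s: 4.72
eef_pos: [0.3562, 0.3026, 0.1049]
eef_rot: [-0.593, 0.596, -0.384, 0.382]
wrist_force: [-0.5, -0.6, -3.6]
opening: 0.494
time_s: 5.05
eef_pos: [0.3591, 0.3045, 0.0993]
eef_rot: [0.595, -0.594, 0.383, -0.383]
wrist_force: [0.5, -0.3, -3.8]
opening: 0.494
t 5.05 tcp [0.3591 0.3045 0.0993] jaw -65.6 q1 0.45 q6 1.60 open 0.494 tool y z [ 0.002  0.001 -1.   ]
  turn about y 0.0 deg  shift after turn mm [-1.7 13.2 -2.1]  before turn [-1.7 13.2 -2.1] dist 14
```

```bash
python3 -m jog '[[-1,4,-1,0,0,0,1],[0,4,0,0,0,0,1],[0,2,0,0,0,0,1],[0,0,0,0,0,0,1]]'
python3 -m jog '[[0,1.5,0,0,0,0,1],[0,1,0,0,0,0,1],[0,0,0,0,0,0,1]]'
```

```text
time_s: 5.38
eef_pos: [0.3564, 0.3049, 0.0879]
eef_rot: [-0.594, 0.595, -0.383, 0.383]
wrist_force: [-0.3, -0.3, -4.1]
opening: 0.493
time_s: 5.63
eef_pos: [0.3571, 0.3053, 0.0862]
eef_rot: [0.595, -0.594, 0.383, -0.383]
wrist_force: [-0.6, -0.7, 0.6]
opening: 0.493
```

```bash
python3 -m jog '[[0,1.5,0,0,0,0,1],[0,1,0,0,0,0,1],[0,0,0,0,0,0,1]]'
python3 - <<'E'
from h import *
o=get_obs();print(o['eef_pos'],o['wrist_force'])
shot("w4")
E
```

```text
time_s: 5.88
eef_pos: [0.3585, 0.3062, 0.086]
eef_rot: [0.596, -0.593, 0.382, -0.383]
wrist_force: [-5.3, -0.3, 18.7]
opening: 0.497
[0.3585 0.3062 0.086 ] [-5.3176 -0.2927 18.7264]
```

View pics/w4.png

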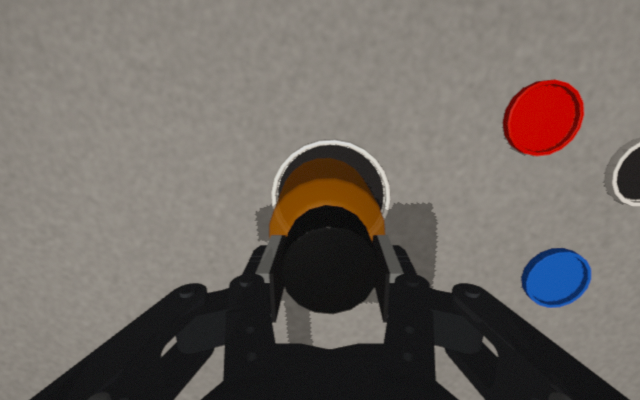

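```bash
python3 -m jog '[[0,-1.5,0,0,0,0,1],[0,0,0,0,0,0,0],[0,0,0,0,0,0,-0.3],[0,0,0,0,0,0,-0.6],[0,0,0,0,0,0,-1],[0,0,0,0,0,0,-1]]'
python3 -m jog '[[0,-5,0,0,0,0,-1],[0,-20,0,0,0,0,-1],[0,-35,0,0,0,0,-1],[0,-35,0,0,0,0,-1],[0,-25,-20,0,0,0,-1],[0,0,-30,0,0,0,-1],[0,0,-10,0,0,0,-1],[0,0,0,0,0,0,-1]]'
python3 - <<'E'
from h import *
go(.52,.41,.2);shot("w5")
E
```

```text
time_s: 6.43
eef_pos: [0.3566, 0.3048, 0.0844]
eef_rot: [-0.594, 0.595, -0.383, 0.383]
wrist_force: [-0.5, -0.1, 0.1]
opening: 0.998
time_s: 7.1
eef_pos: [0.3004, 0.2796, 0.2048]
eef_rot: [-0.595, 0.595, -0.383, 0.383]
wrist_force: [0.3, 0.1, -0.6]
opening: 0.998
t 7.10 tcp [0.3004 0.2796 0.2048] jaw -65.5 q1 0.46 q6 1.60 open 0.998 tool y z [-0.  0. -1.]
  turn about y 0.0 deg  shift after turn mm [-27.6   4.8 253.9]  before turn [-27.6   4.8 253.9] dist 255
```

View pics/w5.png

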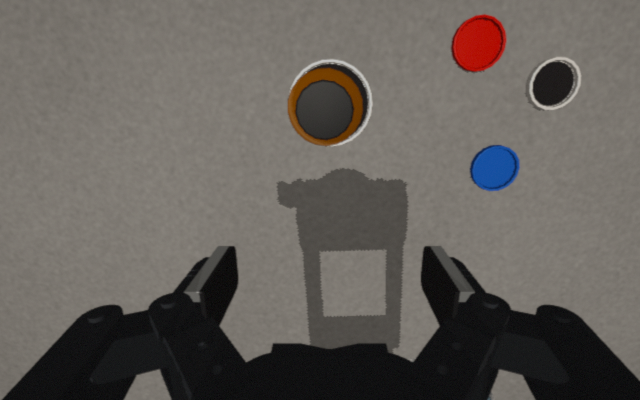

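Run:
```python
from h import *
im,m=load("w5")
am=cv2.inRange(cv2.cvtColor(im,cv2.COLOR_BGR2HSV),(5,100,40),(25,255,255))
c=blobs(am,(270,40,390,165))[0];print("shoulder@.067",fit(m,c,.067));x,y,w,h=cv2.boundingRect(c)
cv2.drawContours(f:=np.zeros_like(am),[cv2.convexHull(c)],-1,255,-1)
cap=cv2.erode(cv2.bitwise_and(f,cv2.bitwise_not(am)),np.ones((2,2)))
print("cap@.107",fit(m,blobs(cap,(270,40,390,165))[0],.107))
wh=cv2.inRange(im,(150,150,150),(255,255,255));ws=blobs(wh,(270,40,390,165),10);
P=np.concatenate(ws);print("rim",fit(m,P,.007),len(ws))
dk=cv2.inRange(im,(0,0,0),(70,70,70));wh=cv2.inRange(im,(140,140,140),(255,255,255))
b=(510,45,590,120);print("slim mat",fit(m,blobs(dk,b)[0],.003),"rim",fit(m,blobs(wh,b)[0],.007))
```

```text
shoulder@.067 rect [355.1 307.2] [64.  65.1] 67.1 circ 355.2 307.2 r 32.9
cap@.107 rect [354.7 306.9] [40.4 40.6] 84.7 circ 354.7 307.0 r 20.7
rim rect [367.  298.6] [87.6 66.2] 60.5 circ 357.9 303.8 r 43.9 1
slim mat rect [472.2 102.2] [41.2 40.2] 24.5 circ 472.0 102.6 r 21.2 rim rect [472.  102.7] [51.1 51.2] 52.7 circ 471.6 102.4 r 26.1
```

```bash
python3 -m jog '[[-7,0,38,0,0,0,-1],[-7,0,38,0,0,0,-1],[-7,0,38,0,0,0,-1],[-7,0,38,0,0,0,-1],[0,0,10,0,0,0,-1],[0,0,0,0,0,0,-1]]'
python3 - <<'E'
from h import *
go(.52,.41,.2);shot("w6")
E
```

```text
time_s: 7.65
eef_pos: [0.4404, 0.3735, 0.2028]
eef_rot: [-0.594, 0.595, -0.383, 0.383]
wrist_force: [-0.9, -0.4, -0.3]
opening: 1.002
t 7.65 tcp [0.4404 0.3735 0.2028] jaw -65.6 q1 0.50 q6 1.64 open 1.002 tool y z [-0.001 -0.001 -1.   ]
  turn about y 0.0 deg  shift after turn mm [-0.4  2.6 87.6]  before turn [-0.4  2.6 87.6] dist 88
```

View pics/w6.png

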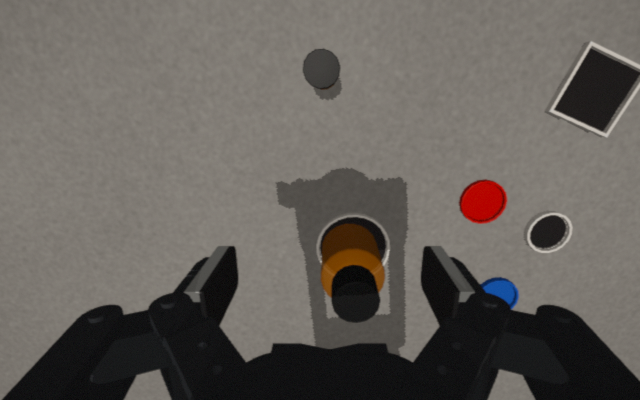

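Run:
```python
from h import *
im,m=load("w6")
dk=cv2.inRange(im,(0,0,0),(80,80,80))
for t in (70,80,85):
  dk=cv2.inRange(im,(0,0,0),(t,t,t));print(fit(m,blobs(dk,(290,40,355,92))[0],.08))
print(im[68,321],im[94,327])
```

```text
rect [521.4 415.5] [29.6 28.2] 70.5 circ 521.1 415.6 r 14.9
rect [520.9 415.9] [29.5 28.4] 24.4 circ 521.0 415.4 r 15.5
rect [520.4 415.2] [31.1 29.4] 24.4 circ 520.0 413.0 r 18.1
[63 66 67] [77 83 86]
```

Run:
```python
from h import *
go(.5212,.4157,.045)
```

```text
t 7.70 tcp [0.4386 0.3727 0.2029] jaw -65.6 q1 0.50 q6 1.64 open 1.000 tool y z [-0.003 -0.002 -1.   ]
  turn about y 0.0 deg  shift after turn mm [ -5.1 157.6  93.5]  before turn [ -5.1 157.6  93.5] dist 183
```

```bash
python3 -m jog '[[-2,0,30,0,0,0,-1],[-2,0,38,0,0,0,-1],[-1,15,25,0,0,0,-1],[0,35,0,0,0,0,-1],[0,38,0,0,0,0,-1],[0,25,0,0,0,0,-1],[0,0,0,0,0,0,-1]]'
python3 - <<'E'
from h import *
go(.5212,.4157,.045);shot("w7")
E
```

```text
time_s: 8.28
eef_pos: [0.5152, 0.4126, 0.0844]
eef_rot: [-0.59, 0.599, -0.385, 0.381]
wrist_force: [-1.5, -0.7, -1.6]
opening: 0.995
t 8.28 tcp [0.5152 0.4126 0.0844] jaw -65.6 q1 0.50 q6 1.64 open 0.995 tool y z [-0.012 -0.006 -1.   ]
  turn about y 0.0 deg  shift after turn mm [-0.3 39.3  7.3]  before turn [-0.3 39.3  7.3] dist 40
```

View pics/w7.png

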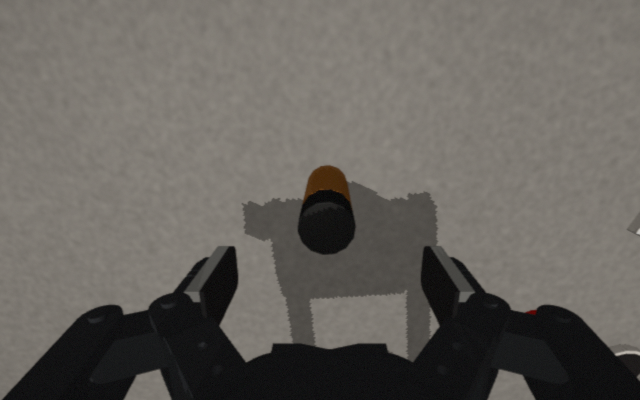

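```bash
python3 - <<'E'
from h import *
im,m=load("w7");print(cast(m,(327,227),.08));go(.5212,.4157,.045)
E
python3 -m jog '[[0,12,2,0,0,0,-1],[0,16,2,0,0,0,-1],[0,8,1,0,0,0,-1],[0,0,0,0,0,0,-1]]'
python3 - <<'E'
from h import *
go(.5212,.4157,.045)
E
```

```text
[[0.5226 0.416  0.08  ]]
t 8.33 tcp [0.5171 0.4138 0.0881] jaw -65.5 q1 0.50 q6 1.64 open 1.005 tool y z [-0.008 -0.004 -1.   ]
  turn about y 0.0 deg  shift after turn mm [-0.  43.   4.8]  before turn [-0.  43.   4.8] dist 43
time_s: 8.67
eef_pos: [0.5243, 0.4173, 0.0541]
eef_rot: [-0.594, 0.595, -0.383, 0.382]
wrist_force: [-0.4, -0.6, -1.4]
opening: 1.002
t 8.67 tcp [0.5243 0.4173 0.0541] jaw -65.6 q1 0.50 q6 1.64 open 1.002 tool y z [-0.002 -0.001 -1.   ]
  turn about y 0.0 deg  shift after turn mm [ 0.2  9.1 -3.5]  before turn [ 0.2  9.1 -3.5] dist 10
```

```bash
python3 -m jog '[[0,6,-2,0,0,0,-1],[0,3,0,0,0,0,-1],[0,0,0,0,0,0,-0.5],[0,0,0,0,0,0,0.2],[0,0,0,0,0,0,0.6],[0,0,0,0,0,0,1],[0,0,0,0,0,0,1],[0,0,0,0,0,0,1]]'
python3 - <<'E'
from h import *
go(.5212,.4157,.045)
E
```

```text
time_s: 9.33
eef_pos: [0.5238, 0.4173, 0.0475]
eef_rot: [0.595, -0.594, 0.383, -0.383]
wrist_force: [-0.2, 0.7, 1.6]
opening: 0.333
t 9.33 tcp [0.5238 0.4173 0.0475] jaw -65.6 q1 0.50 q6 1.64 open 0.333 tool y z [ 0.001  0.001 -1.   ]
  turn about y 0.0 deg  shift after turn mm [ 0.4  2.5 -3. ]  before turn [ 0.4  2.5 -3. ] dist 4
```

```bash
python3 -m jog '[[0,-5,0,0,0,0,1],[0,-20,0,0,0,0,1],[0,-35,0,0,0,0,1],[0,-35,0,0,0,0,1],[0,-25,0,0,0,0,1],[0,-10,0,0,0,0,1],[0,0,0,0,0,0,1]]'
python3 - <<'E'
from h import *
go(.4718,.1026,.18)
E
```

```text
time_s: 9.92
eef_pos: [0.525, 0.418, 0.1805]
eef_rot: [0.596, -0.593, 0.382, -0.384]
wrist_force: [-0.1, 0.5, -0.6]
opening: 0.334
t 9.92 tcp [0.525  0.418  0.1805] jaw -65.5 q1 0.50 q6 1.64 open 0.334 tool y z [ 0.005  0.003 -1.   ]
  turn about y 0.0 deg  shift after turn mm [ 265.1   -0.7 -179. ]  before turn [ 265.1   -0.7 -179. ] dist 320
```

```bash
python3 -m jog '[[15,0,-10,0,0,0,1],[28,0,-19,0,0,0,1],[33,0,-22,0,0,0,1],[33,0,-22,0,0,0,1],[33,0,-22,0,0,0,1],[33,0,-22,0,0,0,1],[33,0,-22,0,0,0,1],[30,0,-20,0,0,0,1]]'
python3 -m jog '[[18,0,-12,0,0,0,1],[9,0,-6,0,0,0,1],[0,0,0,0,0,0,1],[0,0,0,0,0,0,1]]'
python3 - <<'E'
from h import *
go(.4735,.1035,.12);shot("w8")
E
```

```text
time_s: 10.58
eef_pos: [0.4747, 0.1326, 0.1742]
eef_rot: [-0.594, 0.595, -0.384, 0.382]
wrist_force: [-0.6, 0.1, -0.2]
opening: 0.335
time_s: 10.92
eef_pos: [0.4714, 0.1027, 0.1756]
eef_rot: [-0.594, 0.594, -0.384, 0.382]
wrist_force: [-0.0, 0.4, -0.8]
opening: 0.332
t 10.92 tcp [0.4714 0.1027 0.1756] jaw -65.6 q1 -0.03 q6 1.11 open 0.332 tool y z [-0.002  0.001 -1.   ]
  turn about y 0.0 deg  shift after turn mm [ 0.2 55.6  2.4]  before turn [ 0.2 55.6  2.4] dist 56
```

View pics/w8.png

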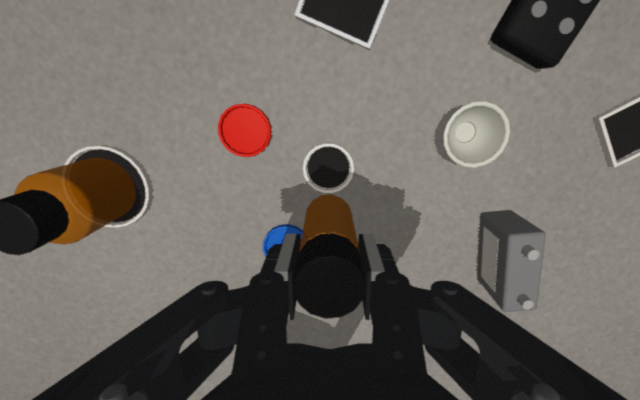

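Run:
```python
from h import *
im,m=load("w8")
dk=cv2.inRange(im,(0,0,0),(70,70,70));wh=cv2.inRange(im,(140,140,140),(255,255,255))
b=(295,135,362,194);print("slim mat",fit(m,blobs(dk,b)[0],.003),"rim",fit(m,blobs(wh,b)[0],.007))
am=cv2.inRange(cv2.cvtColor(im,cv2.COLOR_BGR2HSV),(5,100,30),(25,255,255))
c=blobs(am,(290,185,370,240))[0];x,y,w,h=cv2.boundingRect(c);print(x,y,w,h)
o,p,r=tool();print(cast(m,(x+w/2,y),p[2]-.0475)-0.015*r.apply([0,0,1]),p)
b=(435,95,515,172);print("dish",fit(m,blobs(wh,b)[0],.032))
```

```text
slim mat rect [471.3 103.1] [42.  41.2] 24.4 circ 471.0 102.9 r 21.4 rim rect [478.  107.7] [35.9 52.4] 34.0 circ 471.4 103.1 r 26.5
302 194 55 46
[[0.4691 0.1003 0.1284]] [0.4716 0.1033 0.1759]
dish rect [560.2  -4. ] [59.1 59.4] 24.4 circ 560.2 -4.1 r 30.0
```

```bash
python3 - <<'E'
from h import *
go(.4735,.1045,.0505)
E
python3 -m jog '[[0,10,1,0,0,0,1],[0,25,1,0,0,0,1],[0,35,0,0,0,0,1],[0,25,0,0,0,0,1],[0,14,0,0,0,0,1],[0,6,0,0,0,0,1],[0,0,0,0,0,0,1],[0,0,0,0,0,0,1]]'
python3 - <<'E'
from h import *
go(.4735,.1045,.0505)
E
```

```text
t 10.97 tcp [0.4716 0.1033 0.1759] jaw -65.6 q1 -0.03 q6 1.11 open 0.337 tool y z [-0.001  0.001 -1.   ]
  turn about y 0.0 deg  shift after turn mm [ -0.2 125.4   2.4]  before turn [ -0.2 125.4   2.4] dist 125
time_s: 11.63
eef_pos: [0.4739, 0.1041, 0.0618]
eef_rot: [0.595, -0.595, 0.382, -0.382]
wrist_force: [-0.4, -0.2, -0.7]
opening: 0.337
t 11.63 tcp [0.4739 0.1041 0.0618] jaw -65.5 q1 -0.03 q6 1.11 open 0.337 tool y z [-0.  0. -1.]
  turn about y 0.0 deg  shift after turn mm [-0.6 11.3 -0.2]  before turn [-0.6 11.3 -0.2] dist 11
```

```bash
python3 -m jog '[[0,4,0,0,0,0,1],[0,3,0,0,0,0,1],[0,2,0,0,0,0,1],[0,0,0,0,0,0,1]]'
python3 -m jog '[[0,1,0,0,0,0,1],[0,1,0,0,0,0,1],[0,0,0,0,0,0,1]]'
```

```text
time_s: 11.97
eef_pos: [0.4738, 0.1034, 0.0529]
eef_rot: [0.595, -0.594, 0.383, -0.383]
wrist_force: [-0.5, 0.1, -1.2]
opening: 0.336
time_s: 12.22
eef_pos: [0.4737, 0.1033, 0.0508]
eef_rot: [0.595, -0.595, 0.383, -0.383]
wrist_force: [-0.5, 0.3, -0.3]
opening: 0.337
```

```bash
python3 -m jog '[[0,1,0,0,0,0,1],[0,0.5,0,0,0,0,1],[0,0,0,0,0,0,1]]'
python3 - <<'E'
from h import *
shot("w9")
E
```

```text
time_s: 12.47
eef_pos: [0.4742, 0.1034, 0.0503]
eef_rot: [0.595, -0.594, 0.383, -0.383]
wrist_force: [-4.2, 0.0, 9.4]
opening: 0.334
```

View pics/w9.png

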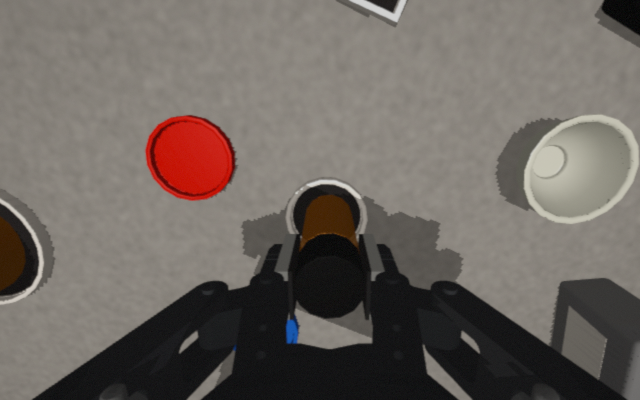

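```bash
python3 -m jog '[[0,-1.2,0,0,0,0,1],[0,0,0,0,0,0,0.2],[0,0,0,0,0,0,-0.1],[0,0,0,0,0,0,-0.5],[0,0,0,0,0,0,-1],[0,0,0,0,0,0,-1]]'
python3 -m jog '[[0,-5,0,0,0,0,-1],[0,-20,0,0,0,0,-1],[0,-35,0,0,0,0,-1],[0,-35,0,0,0,0,-1],[0,-30,-20,0,0,0,-1],[0,-25,-30,0,0,0,-1],[0,-5,-20,0,0,0,-1],[0,0,0,0,0,0,-1]]'
python3 - <<'E'
from h import *
shot("w10");go(.4545,-.107,.2)
E
```

```text
time_s: 13.02
eef_pos: [0.4737, 0.1033, 0.0504]
eef_rot: [-0.595, 0.595, -0.383, 0.383]
wrist_force: [-0.6, 0.9, 0.0]
opening: 0.94
time_s: 13.68
eef_pos: [0.4089, 0.0736, 0.2079]
eef_rot: [0.595, -0.594, 0.382, -0.384]
wrist_force: [0.1, -0.1, 1.5]
opening: 1.001
t 13.73 tcp [0.4098 0.074  0.207 ] jaw -65.6 q1 -0.11 q6 1.04 open 1.002 tool y z [ 0.003 -0.    -1.   ]
  turn about y 0.0 deg  shift after turn mm [183.3   7.2 -34.1]  before turn [183.3   7.2 -34.1] dist 187
```

View pics/w10.png

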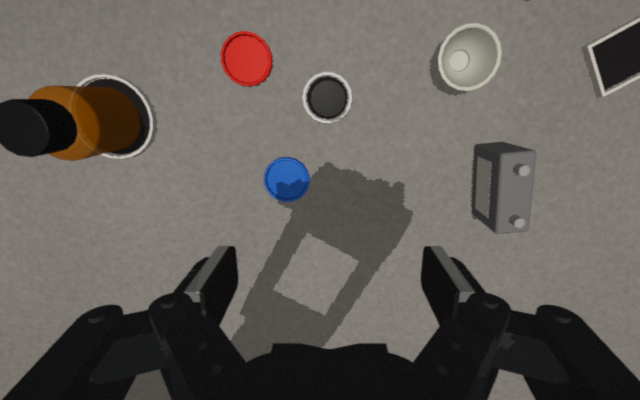

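Run:
```python
from h import *
im,m=load("w10")
a=cv2.resize(im[60:135,290:370],None,fx=5,fy=5,interpolation=cv2.INTER_CUBIC);b=cv2.resize(im[130:240,460:545],None,fx=4,fy=375/110,interpolation=cv2.INTER_CUBIC)
cv2.imwrite("pics/c10.png",np.hstack([a,b]))
g=im.max(2)
st=cv2.inRange(im,(118,118,118),(255,255,255))
for b in ((510,160,534,183),(508,212,530,233)):
    c=blobs(st,b,20)[0];print(cv2.boundingRect(c),fit(m,c,.07))
wh=cv2.inRange(im,(140,140,140),(255,255,255));b=(295,65,362,125);print("rim",fit(m,blobs(wh,b)[0],.007))
print(im[100,328],im[112,340],im[200,510])
```

```text
(519, 165, 12, 12) rect [488.8 -88. ] [ 9.7 10.1] 44.6 circ 488.6 -87.9 r 5.3
(515, 218, 11, 11) rect [ 443.5 -114.3] [9.5 9.8] 40.2 circ 443.5 -114.0 r 5.3
rim rect [471.7 103.7] [51.2 51.5] 24.5 circ 471.4 103.2 r 26.3
[58 61 63] [28 28 30] [108 111 112]
```

View pics/c10.png

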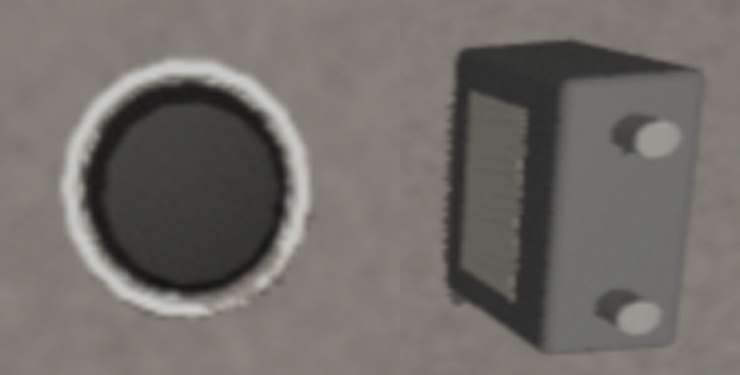

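Run:
```python
from h import *
im,m=load("w10");print("vial",cast(m,(328,99),.083))
go(.4661,-.1011,.1,-59.9)
```

```text
vial [[0.4717 0.1018 0.083 ]]
t 13.73 tcp [0.4098 0.074  0.207 ] jaw -65.6 q1 -0.11 q6 1.04 open 1.002 tool y z [ 0.003 -0.    -1.   ]
  turn about y -5.7 deg  shift after turn mm [179.5 107.2 -39.4]  before turn [182.6 107.2 -21.4] dist 213
```

```bash
python3 -m jog '[[0,0,0,0,-5.7,0,-1],[36,0,-8,0,0,0,-1],[36,0,-8,0,0,0,-1],[36,0,-8,0,0,0,-1],[36,0,-8,0,0,0,-1],[30,20,-6,0,0,0,-1],[5,20,-1,0,0,0,-1],[0,0,0,0,0,0,-1]]'
python3 -m jog '[[0,30,0,0,0,0,-1],[0,20,0,0,0,0,-1],[0,0,0,0,0,0,-1]]'
python3 - <<'E'
from h import *
go(.4661,-.1011,.035,-59.9);shot("w11")
E
```

```text
time_s: 14.4
eef_pos: [0.4646, -0.1008, 0.1613]
eef_rot: [-0.612, 0.612, -0.356, 0.351]
wrist_force: [-1.0, 0.7, -0.2]
opening: 0.996
time_s: 14.65
eef_pos: [0.4634, -0.0977, 0.1118]
eef_rot: [-0.613, 0.613, -0.356, 0.35]
wrist_force: [-1.0, 1.3, 0.0]
opening: 0.996
t 14.65 tcp [ 0.4634 -0.0977  0.1118] jaw -59.8 q1 -0.46 q6 0.58 open 0.996 tool y z [-0.007  0.004 -1.   ]
  turn about y 0.1 deg  shift after turn mm [ 4.8 76.8  1. ]  before turn [ 4.8 76.8  1. ] dist 77
```

View pics/w11.png

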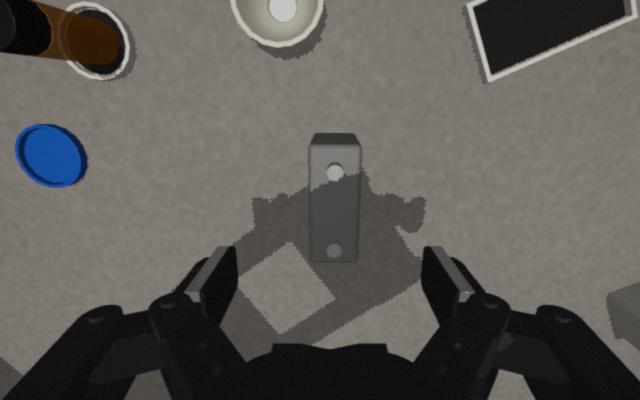

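```bash
python3 - <<'E'
from h import *
im,m=load("w11");X=cast(m,[(335,172),(334,251)],.07);print(X,X.mean(0));d=X[0]-X[1];print(np.degrees(np.arctan2(d[1],d[0])))
E
python3 -m jog '[[2,12,1,0,0,0,-1],[2,25,0,0,0,0,-1],[0,22,0,0,0,0,-1],[0,12,0,0,0,0,-1],[0,5,0,0,0,0,-1],[0,0,0,0,0,0,-1]]'
python3 - <<'E'
from h import *
go(.4661,-.1011,.035,-59.9)
E
```

```text
[[ 0.4892 -0.0875  0.07  ]
 [ 0.4431 -0.1139  0.07  ]] [ 0.4661 -0.1007  0.07  ]
29.834730798453663
time_s: 15.2
eef_pos: [0.4693, -0.1025, 0.0399]
eef_rot: [0.613, -0.613, 0.353, -0.352]
wrist_force: [-0.5, -0.4, -0.7]
opening: 1.0
t 15.20 tcp [ 0.4693 -0.1025  0.0399] jaw -59.8 q1 -0.46 q6 0.58 open 1.000 tool y z [-0.  0. -1.]
  turn about y 0.1 deg  shift after turn mm [-2.8  4.9 -2.1]  before turn [-2.8  4.9 -2.1] dist 6
```

```bash
python3 -m jog '[[-2,4,-2,0,0,0,-1],[0,0,0,0,0,0,-0.6],[0,0,0,0,0,0,-0.2],[0,0,0,0,0,0,0.2],[0,0,0,0,0,0,0.6],[0,0,0,0,0,0,1],[0,0,0,0,0,0,1],[0,0,0,0,0,0,1]]'
python3 - <<'E'
from h import *
go(.4661,-.1011,.035,-59.9)
E
```

```text
time_s: 15.87
eef_pos: [0.4667, -0.1022, 0.0362]
eef_rot: [0.613, -0.613, 0.353, -0.353]
wrist_force: [-2.4, 1.8, 5.7]
opening: 0.391
t 15.87 tcp [ 0.4667 -0.1022  0.0362] jaw -59.8 q1 -0.46 q6 0.58 open 0.391 tool y z [ 0. -0. -1.]
  turn about y 0.1 deg  shift after turn mm [-1.3  1.2  0.1]  before turn [-1.3  1.2  0.1] dist 2
```

```bash
python3 -m jog '[[0,-5,0,0,0,0,1],[0,-20,0,0,0,0,1],[0,-35,0,0,0,0,1],[0,-35,0,0,0,0,1],[0,-30,0,0,0,0,1],[0,-10,0,0,0,0,1],[0,0,0,0,0,0,1]]'
python3 - <<'E'
from h import *
go(.571,-.111,.17,-125.4,n=10)
E
```

```text
time_s: 16.45
eef_pos: [0.4683, -0.1032, 0.1736]
eef_rot: [0.613, -0.613, 0.35, -0.355]
wrist_force: [0.6, 0.6, -1.4]
opening: 0.388
t 16.45 tcp [ 0.4683 -0.1032  0.1736] jaw -59.8 q1 -0.47 q6 0.58 open 0.388 tool y z [ 0.006 -0.003 -1.   ]
  turn about y 65.6 deg  shift after turn mm [-53.1   4.2  88.2]  before turn [58.4  4.2 84.9] dist 103
    [5.8 0.4 8.5] turn y 6.56
    [4.8 0.4 9.1] turn y 6.56
    [3.8 0.4 9.6] turn y 6.56
    [ 2.6  0.4 10. ] turn y 6.56
    [ 1.5  0.4 10.2] turn y 6.56
    [ 0.3  0.4 10.3] turn y 6.56
    [-0.9  0.4 10.3] turn y 6.56
    [-2.   0.4 10.1] turn y 6.56
    [-3.2  0.4  9.8] turn y 6.56
    [-4.3  0.4  9.4] turn y 6.56
```

```bash
python3 -m jog '[[6,0,8,0,3,0,1],[6,0,9,0,6,0,1],[5,0,9,0,6.5,0,1],[4,0,10,0,6.5,0,1],[2,0,10,0,6.5,0,1],[1,0,10,0,6.5,0,1],[0,0,10,0,6.5,0,1],[-1,0,10,0,6.5,0,1]]'
python3 -m jog '[[-3,0,10,0,6.5,0,1],[-3,0,9,0,6,0,1],[0,0,0,0,5.1,0,1],[0,0,0,0,0,0,1],[0,0,0,0,0,0,1]]'
python3 - <<'E'
from h import *
go(.652,-.169,.1,-125.4);shot("w12")
E
```

```text
time_s: 17.12
eef_pos: [0.547, -0.1099, 0.1674]
eef_rot: [0.414, -0.416, 0.574, -0.571]
wrist_force: [0.8, -0.2, -1.6]
opening: 0.387
time_s: 17.53
eef_pos: [0.5666, -0.1112, 0.168]
eef_rot: [0.324, -0.326, 0.629, -0.627]
wrist_force: [0.4, 1.0, -1.8]
opening: 0.387
t 17.53 tcp [ 0.5666 -0.1112  0.168 ] jaw -125.3 q1 -0.40 q6 1.79 open 0.387 tool y z [-0.004  0.002 -1.   ]
  turn about y 0.1 deg  shift after turn mm [ -2.4  67.6 103.4]  before turn [ -2.2  67.6 103.4] dist 124
```

View pics/w12.png

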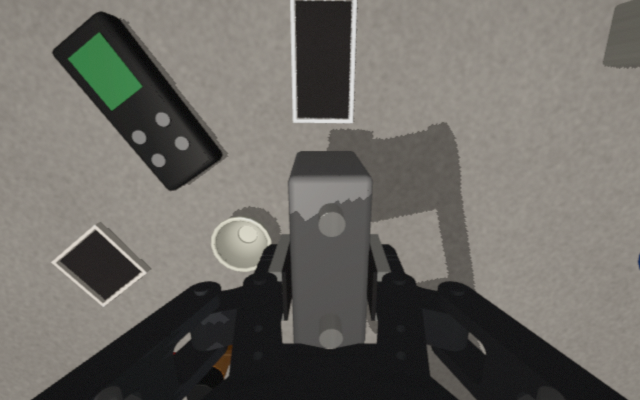

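```bash
python3 - <<'E'
from h import *
im,m=load("w12")
wh=cv2.inRange(im,(150,150,150),(255,255,255));dk=cv2.inRange(im,(0,0,0),(70,70,70))
c=blobs(wh,(280,0,365,130))[0]
def mm(c,z):
    X=(1000*cast(m,c[:,0,:],z)[:,:2]).astype(np.float32);return X
X=mm(c,.007)
th=np.radians(-35.6)
for d in np.arange(-38,-30,.5):
    pass
# orientation from left/right outer edges
P=c[:,0,:]
L=np.array([[y_:=y,P[P[:,1]==y][:,0].min(),P[P[:,1]==y][:,0].max()] for y in range(8,112)])
A=cast(m,L[:,[1,0]],.007)[:,:2];B=cast(m,L[:,[2,0]],.007)[:,:2]
for E_ in(A,B):
    v=cv2.fitLine((E_*1000).astype(np.float32),cv2.DIST_HUBER,0,.01,.01).ravel();print(v,np.degrees(np.arctan2(v[1],v[0])))
a=-35.6;v=cv2.fitLine((np.r_[A-A.mean(0),B-B.mean(0)]*1000).astype(np.float32),cv2.DIST_HUBER,0,.01,.01).ravel();u=v[:2]*np.sign(v[0]);n=np.array([-u[1],u[0]]);print("ang",np.degrees(np.arctan2(u[1],u[0])))
s=X@u;t=X@n;t=t
print("along min,max",s.min(),s.max(),"across",t.min(),t.max())
near=np.percentile(s,2);ctr=u*(s.min()+53)+n*((A@n).mean()+(B@n).mean())*500;print("centre",ctr)
b=(45,220,150,310);c=blobs(wh,b)[0];print("sq rim",fit(m,c,.007),"mat",fit(m,blobs(dk,b)[0],.003))
# cartridge in hand: stub tops
st=cv2.inRange(im,(118,118,118),(255,255,255))
E
python3 - <<'E'
from h import *
im,m=load("w12");o,p,r=tool()
X=cast(m,[(331,224),(331,338)],p[2]+.07-.0362);print(X,X.mean(0),p);print(1000*r.inv().apply(X.mean(0)-p))
E
```

```text
[   0.8101   -0.5863  668.4758 -144.4523] -35.891895
[   0.8111   -0.585   635.7034 -190.8137] -35.80084
ang -35.879265
along min,max 571.4219 674.4479 across 217.41315 275.22522
centre [ 650.3213 -166.3539]
sq rim rect [622.7 154.7] [73.8 73.9] 2.4 circ 623.2 154.4 r 51.2 mat rect [622.8 156.3] [63.8 60.1] 2.5 circ 622.3 156.0 r 42.8
[[ 0.5881 -0.1301  0.2023]
 [ 0.5454 -0.1     0.2023]] [ 0.5668 -0.1151  0.2023] [ 0.5668 -0.1113  0.1685]
[  3.1349 -33.8047   2.1034]
```

Run:
```python
from h import *
go(.6508,-.1645,.0392,-125.9)
```

```text
t 17.58 tcp [ 0.5668 -0.1113  0.1685] jaw -125.3 q1 -0.40 q6 1.79 open 0.389 tool y z [-0.003  0.001 -1.   ]
  turn about y 0.6 deg  shift after turn mm [ -6.3 129.   99.7]  before turn [ -5.2 129.   99.8] dist 163
```

```bash
python3 -m jog '[[-2,0,15,0,0.5,0,1],[-2,0,28,0,0,0,1],[-1,0,28,0,0,0,1],[-1,10,19,0,0,0,1],[0,25,9,0,0,0,1],[0,35,0,0,0,0,1],[0,25,0,0,0,0,1],[0,15,0,0,0,0,1]]'
python3 -m jog '[[0,6,0,0,0,0,1],[0,0,0,0,0,0,1],[0,0,0,0,0,0,1]]'
python3 - <<'E'
from h import *
go(.6508,-.1645,.0392,-125.9);shot("w13")
E
```

```text
time_s: 18.25
eef_pos: [0.6488, -0.1638, 0.0557]
eef_rot: [0.32, -0.323, 0.631, -0.628]
wrist_force: [-0.8, 0.9, -2.3]
opening: 0.39
time_s: 18.5
eef_pos: [0.6524, -0.165, 0.0557]
eef_rot: [-0.322, 0.321, -0.629, 0.63]
wrist_force: [0.2, -0.8, -0.6]
opening: 0.386
t 18.50 tcp [ 0.6524 -0.165   0.0557] jaw -125.9 q1 -0.42 q6 1.77 open 0.386 tool y z [ 0.001 -0.001 -1.   ]
  turn about y -0.0 deg  shift after turn mm [ 0.5 16.5 -1.6]  before turn [ 0.5 16.5 -1.6] dist 17
```

View pics/w13.png

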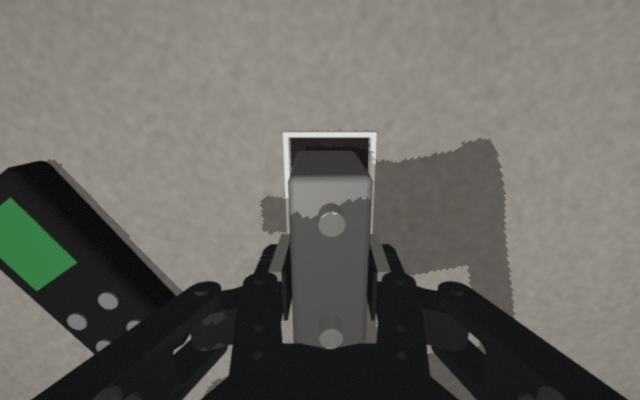

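Run:
```python
from h import *
im,m=load("w13");o,p,r=tool()
a=cast(m,(330.5,151),p[2]-.0362)[0];b=cast(m,(330,132),.008)[0]
print(a,b);print("gap far end outer, in tool mm (expect 11 when centred):",1000*r.inv().apply(b-a)*[1,0,1])
```

```text
[ 0.6858 -0.1932  0.0204] [ 0.6935 -0.1984  0.008 ]
gap far end outer, in tool mm (expect 11 when centred): [-0.2602  0.      9.2652]
```

Centred within 2 mm. Lowering to contact.

```bash
python3 -m jog '[[0,5,-1,0,0,0,1],[0,5,-1,0,0,0,1],[0,3,0,0,0,0,1],[0,1,0,0,0,0,1],[0,0,0,0,0,0,1]]'
python3 -m jog '[[0,1,0,0,0,0,1],[0,1,0,0,0,0,1],[0,0,0,0,0,0,1]]'
```

```text
time_s: 18.97
eef_pos: [0.6497, -0.1635, 0.0401]
eef_rot: [0.321, -0.321, 0.63, -0.63]
wrist_force: [-0.3, 1.0, -2.0]
opening: 0.389
time_s: 19.22
eef_pos: [0.6503, -0.1637, 0.0393]
eef_rot: [-0.321, 0.321, -0.63, 0.63]
wrist_force: [-2.4, 0.8, 3.2]
opening: 0.388
```

```bash
python3 -m jog '[[0,0.5,0,0,0,0,1],[0,-0.5,0,0,0,0,0.2],[0,0,0,0,0,0,0],[0,0,0,0,0,0,-0.4],[0,0,0,0,0,0,-1],[0,0,0,0,0,0,-1]]'
python3 -m jog '[[0,-5,0,0,0,0,-1],[0,-20,0,0,0,0,-1],[0,-35,0,0,0,0,-1],[0,-35,0,0,0,0,-1],[0,-35,-20,0,0,0,-1],[0,-30,-28,0,0,0,-1],[0,-10,-36,0,0,0,-1],[0,0,0,0,0,0,-1]]'
python3 - <<'E'
from h import *
shot("w14");go(.5086,-.407,.2)
E
```

```text
time_s: 19.72
eef_pos: [0.6501, -0.1637, 0.0383]
eef_rot: [0.321, -0.321, 0.63, -0.63]
wrist_force: [-0.2, -0.1, -0.2]
opening: 0.904
time_s: 20.38
eef_pos: [0.5796, -0.1113, 0.212]
eef_rot: [-0.323, 0.321, -0.629, 0.63]
wrist_force: [0.3, 1.1, -0.7]
opening: 1.001
t 20.43 tcp [ 0.581  -0.1128  0.2108] jaw -125.9 q1 -0.39 q6 1.80 open 1.000 tool y z [ 0.002 -0.001 -1.   ]
  turn about y 0.0 deg  shift after turn mm [280.9  10.8 113.6]  before turn [280.9  10.8 113.6] dist 303
```

View pics/w14.png

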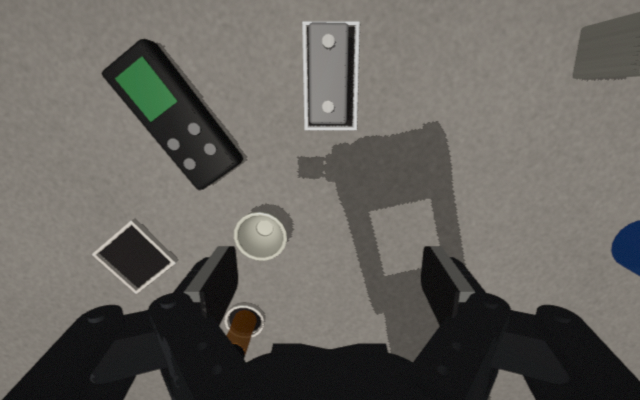

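Run:
```python
from h import *
im,m=load("w14")
X=cast(m,[(328,41),(327.5,106)],.073);print("cart",X.mean(0),np.linalg.norm(X[0]-X[1]))
wh=cv2.inRange(im,(150,150,150),(255,255,255))
c=[k for k in blobs(wh,(295,15,365,135),20)];print([cv2.boundingRect(k) for k in c]);print("rim",fit(m,np.concatenate(c),.007))
b=(85,215,180,298);c=blobs(wh,b)[0];print("sq rim",fit(m,c,.007))
```

```text
cart [ 0.6522 -0.165   0.073 ] 0.05140189471062475
[(302, 21, 58, 110), (322, 34, 12, 13), (322, 100, 12, 13)]
rim rect [ 650.9 -166.8] [ 57.4 106.9] 54.2 circ 651.2 -166.9 r 59.9
sq rim rect [622.6 154.5] [73.5 72.8] 2.5 circ 622.8 154.5 r 50.4
```

```bash
python3 -m jog '[[36,0,5,0,0,0,-1],[40,0,5,0,0,0,-1],[40,0,5,0,0,0,-1],[40,0,5,0,0,0,-1],[40,0,5,0,0,0,-1],[40,0,5,0,0,0,-1],[36,0,5,0,0,0,-1],[8,0,0,0,0,0,-1]]'
python3 -m jog '[[0,0,0,0,0,0,-1],[0,0,0,0,0,0,-1]]'
python3 - <<'E'
from h import *
shot("w15");go(.5086,-.407,.2)
E
```

```text
time_s: 21.1
eef_pos: [0.4435, -0.3671, 0.2081]
eef_rot: [-0.319, 0.32, -0.63, 0.631]
wrist_force: [0.5, -0.3, -0.0]
opening: 1.002
time_s: 21.27
eef_pos: [0.446, -0.3617, 0.2079]
eef_rot: [0.321, -0.321, 0.631, -0.63]
wrist_force: [0.3, 0.3, -0.2]
opening: 0.997
t 21.32 tcp [ 0.4465 -0.3609  0.208 ] jaw -125.9 q1 -0.89 q6 1.31 open 1.000 tool y z [-0.     0.001 -1.   ]
  turn about y 0.0 deg  shift after turn mm [ 0.9  7.9 77.4]  before turn [ 0.9  7.9 77.4] dist 78
```

View pics/w15.png

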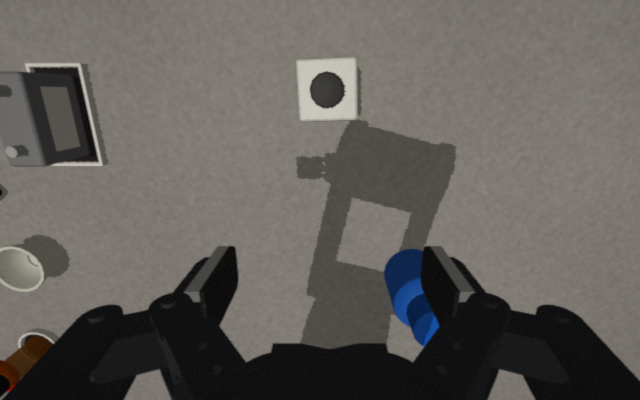

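Run:
```python
from h import *
im,m=load("w15")
wh=cv2.inRange(im,(140,140,140),(255,255,255));c=blobs(wh,(285,45,370,130))[0];print("top",fit(m,c,.08))
dk=cv2.inRange(im,(0,0,0),(80,80,80));c=blobs(dk,(302,65,352,115))[0];print("cap",fit(m,c,.092))
```

```text
top rect [ 508.5 -407.5] [47.9 48.1] 55.9 circ 508.5 -407.6 r 32.8
cap rect [ 508.2 -407.6] [25.4 26. ] 6.9 circ 508.2 -407.6 r 13.3
```

```bash
python3 - <<'E'
from h import *
go(.5084,-.4076,.042,-124.1)
E
python3 -m jog '[[0,0,25,0,-1.8,0,-1],[0,0,30,0,0,0,-1],[0,15,20,0,0,0,-1],[0,30,3,0,0,0,-1],[0,25,0,0,0,0,-1],[0,10,0,0,0,0,-1],[0,0,0,0,0,0,-1],[0,0,0,0,0,0,-1]]'
python3 - <<'E'
from h import *
go(.5084,-.4076,.042,-124.1);shot("w16")
E
```

```text
t 21.32 tcp [ 0.4465 -0.3609  0.208 ] jaw -125.9 q1 -0.89 q6 1.31 open 1.000 tool y z [-0.     0.001 -1.   ]
  turn about y -1.8 deg  shift after turn mm [  4.1 165.9  77.6]  before turn [  1.6 165.9  77.7] dist 183
time_s: 21.98
eef_pos: [0.5108, -0.4048, 0.1286]
eef_rot: [0.332, -0.332, 0.625, -0.624]
wrist_force: [0.1, 0.0, 0.1]
opening: 1.005
t 21.98 tcp [ 0.5108 -0.4048  0.1286] jaw -124.1 q1 -0.85 q6 1.31 open 1.005 tool y z [-0.     0.001 -1.   ]
  turn about y 0.0 deg  shift after turn mm [ 3.7 86.6 -0.3]  before turn [ 3.7 86.6 -0.3] dist 87
```

View pics/w16.png

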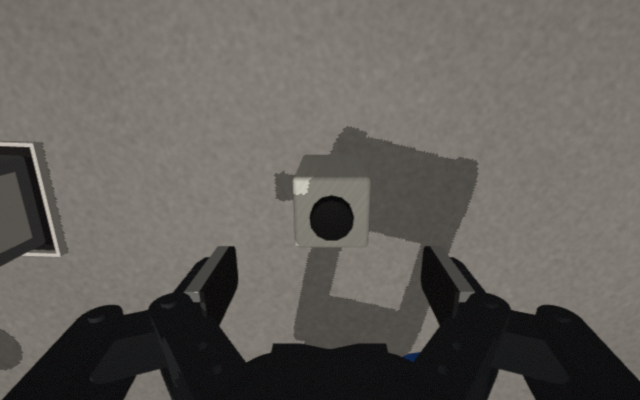

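```bash
python3 - <<'E'
from h import *
im,m=load("w16");print(cast(m,(332,218),.092))
E
python3 -m jog '[[2,12,0,0,0,0,-1],[1,25,0,0,0,0,-1],[0,25,0,0,0,0,-1],[0,15,0,0,0,0,-1],[0,7,0,0,0,0,-1],[0,3,0,0,0,0,-1],[0,0,0,0,0,0,-1]]'
python3 - <<'E'
from h import *
go(.5084,-.4076,.042,-124.1)
E
```

```text
[[ 0.5099 -0.4092  0.092 ]]
time_s: 22.62
eef_pos: [0.5086, -0.4087, 0.0416]
eef_rot: [-0.331, 0.331, -0.625, 0.625]
wrist_force: [0.2, 0.5, 0.2]
opening: 1.002
t 22.62 tcp [ 0.5086 -0.4087  0.0416] jaw -124.2 q1 -0.86 q6 1.31 open 1.002 tool y z [ 0. -0. -1.]
  turn about y -0.1 deg  shift after turn mm [-0.8 -0.4 -0.8]  before turn [-0.8 -0.4 -0.8] dist 1
```

```bash
python3 -m jog '[[0,0,0,0,0,0,-0.6],[0,0,0,0,0,0,-0.3],[0,0,0,0,0,0,0],[0,0,0,0,0,0,0.5],[0,0,0,0,0,0,1],[0,0,0,0,0,0,1],[0,0,0,0,0,0,1]]'
python3 -m jog '[[0,-5,0,0,0,0,1],[0,-20,0,0,0,0,1],[0,-35,0,0,0,0,1],[0,-35,0,0,0,0,1],[0,-35,0,0,0,0,1],[0,-15,0,0,0,0,1],[0,0,0,0,0,0,1]]'
python3 - <<'E'
from h import *
go(.56,.06,.19,-87.5,n=13)
go(.6226,.1545,.19,-87.5)
E
```

```text
time_s: 23.2
eef_pos: [0.5094, -0.4093, 0.0431]
eef_rot: [-0.331, 0.331, -0.624, 0.626]
wrist_force: [0.2, 0.5, 5.9]
opening: 0.576
time_s: 23.78
eef_pos: [0.5102, -0.4105, 0.1921]
eef_rot: [-0.332, 0.331, -0.622, 0.628]
wrist_force: [0.5, 0.3, -1.1]
opening: 0.577
t 23.78 tcp [ 0.5102 -0.4105  0.1921] jaw -124.1 q1 -0.86 q6 1.31 open 0.577 tool y z [ 0.006 -0.007 -1.   ]
  turn about y -36.6 deg  shift after turn mm [-467.8   -0.8   70.3]  before turn [-417.3   -0.8 -222.8] dist 473
    [-32.1  -0.1 -17.1] turn y -2.82
    [-32.9  -0.1 -15.5] turn y -2.82
    [-33.6  -0.1 -13.9] turn y -2.82
    [-34.3  -0.1 -12.2] turn y -2.82
    [-34.8  -0.1 -10.5] turn y -2.82
    [-35.3  -0.1  -8.8] turn y -2.82
    [-35.7  -0.1  -7.1] turn y -2.82
    [-36.   -0.1  -5.3] turn y -2.82
    [-36.2  -0.1  -3.5] turn y -2.82
    [-36.4  -0.1  -1.7] turn y -2.82
    [-36.4  -0.1   0.1] turn y -2.82
    [-36.3  -0.1   1.8] turn y -2.82
    [-36.2  -0.1   3.6] turn y -2.82
t 23.78 tcp [ 0.5102 -0.4105  0.1921] jaw -124.1 q1 -0.86 q6 1.31 open 0.577 tool y z [ 0.006 -0.007 -1.   ]
  turn about y -36.6 deg  shift after turn mm [-559.5   -1.1  137. ]  before turn [-530.7   -1.1 -224. ] dist 576
```

Run:
```python
from h import *
go(.53,.1545,.19,-87.5,n=16)
```

```text
t 23.78 tcp [ 0.5102 -0.4105  0.1921] jaw -124.1 q1 -0.86 q6 1.31 open 0.577 tool y z [ 0.006 -0.007 -1.   ]
  turn about y -36.6 deg  shift after turn mm [-563.6   -1.6   44.5]  before turn [-478.7   -1.6 -300.7] dist 565
    [-29.9  -0.1 -18.8] turn y -2.29
    [-30.6  -0.1 -17.6] turn y -2.29
    [-31.3  -0.1 -16.3] turn y -2.29
    [-32.   -0.1 -15.1] turn y -2.29
    [-32.5  -0.1 -13.8] turn y -2.29
    [-33.1  -0.1 -12.5] turn y -2.29
    [-33.5  -0.1 -11.1] turn y -2.29
    [-33.9  -0.1  -9.8] turn y -2.29
    [-34.3  -0.1  -8.4] turn y -2.29
    [-34.6  -0.1  -7.1] turn y -2.29
    [-34.9  -0.1  -5.7] turn y -2.29
    [-35.1  -0.1  -4.3] turn y -2.29
    [-35.2  -0.1  -2.9] turn y -2.29
    [-35.3  -0.1  -1.5] turn y -2.29
    [-35.3  -0.1  -0. ] turn y -2.29
    [-35.3  -0.1   1.4] turn y -2.29
```

```bash
python3 -m jog '[[-15,0,-9,0,-2.3,0,1],[-28,0,-17,0,-2.3,0,1],[-31,0,-17,0,-2.3,0,1],[-32,0,-15,0,-2.3,0,1],[-32,0,-14,0,-2.3,0,1],[-33,0,-13,0,-2.3,0,1],[-33,0,-11,0,-2.3,0,1],[-34,0,-10,0,-2.3,0,1]]'
python3 -m jog '[[-34,0,-8,0,-2.3,0,1],[-35,0,-7,0,-2.3,0,1],[-35,0,-6,0,-2.3,0,1],[-35,0,-4,0,-2.3,0,1],[-35,0,-3,0,-2.3,0,1],[-35,0,-1,0,-2.3,0,1],[-35,0,0,0,-2.2,0,1],[-25,0,1,0,-2.2,0,1]]'
python3 - <<'E'
from h import *
go(.53,.1545,.19,-87.5)
E
```

```text
time_s: 24.45
eef_pos: [0.5136, -0.1448, 0.1842]
eef_rot: [0.427, -0.428, 0.565, -0.562]
wrist_force: [0.8, 0.5, -2.4]
opening: 0.578
time_s: 25.12
eef_pos: [0.5232, 0.1271, 0.1842]
eef_rot: [-0.511, 0.512, -0.49, 0.487]
wrist_force: [-0.0, -0.1, -1.5]
opening: 0.578
t 25.12 tcp [0.5232 0.1271 0.1842] jaw -87.4 q1 0.02 q6 1.54 open 0.578 tool y z [-0.004  0.001 -1.   ]
  turn about y 0.1 deg  shift after turn mm [-27.1  -5.8   8. ]  before turn [-27.1  -5.8   8.1] dist 29
```

```bash
python3 -m jog '[[-14,0,0,0,0,0,1],[-8,0,0,0,0,0,1],[0,0,0,0,0,0,1],[0,0,0,0,0,0,1]]'
python3 - <<'E'
from h import *
shot("w17");go(.6226,.1545,.046,-87.5)
im,m=load("w17")
E
```

```text
time_s: 25.45
eef_pos: [0.5234, 0.1459, 0.1852]
eef_rot: [-0.51, 0.511, -0.489, 0.489]
wrist_force: [0.5, -1.3, -2.5]
opening: 0.575
t 25.50 tcp [0.5237 0.1454 0.1856] jaw -87.6 q1 0.05 q6 1.58 open 0.578 tool y z [-0.002 -0.001 -1.   ]
  turn about y -0.1 deg  shift after turn mm [ -4.8 139.4  99.4]  before turn [ -5.  139.4  99.4] dist 171
```

View pics/w17.png

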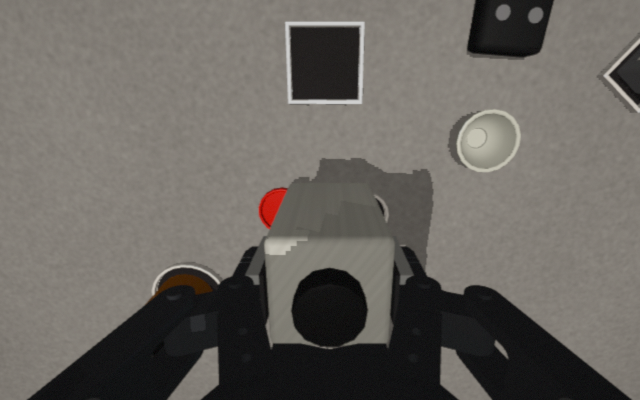

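Run:
```python
from h import *
im,m=load("w17");o,p,r=tool()
wh=cv2.inRange(im,(150,150,150),(255,255,255));c=blobs(wh,(275,10,375,112))[0];print("sq",fit(m,c,.007))
z=p[2]-.0431
print("cap",cast(m,(330,308),z+.092),"top far edge mid",cast(m,(329.5,237),z+.08)-.025*r.apply([0,0,1]),"bottom far edge",cast(m,(332,182),z)-.025*r.apply([0,0,1]),p)
print(proj(m,p+[[0,0,.049]]))
```

```text
sq rect [623.3 152.9] [72.3 73.5] 2.5 circ 622.9 152.7 r 50.9
cap [[0.5249 0.1439 0.2345]] top far edge mid [[0.5216 0.1439 0.2225]] bottom far edge [[0.5201 0.1422 0.1425]] [0.5237 0.1454 0.1856]
[[325.4661 310.9297]]
```

```bash
python3 -m jog '[[-1,0,15,0,0,0,1],[-2,0,30,0,0,0,1],[-2,0,30,0,0,0,1],[0,10,18,0,0,0,1],[0,25,8,0,0,0,1],[0,35,0,0,0,0,1],[0,30,0,0,0,0,1],[0,18,0,0,0,0,1]]'
python3 -m jog '[[0,4,0,0,0,0,1],[0,0,0,0,0,0,1],[0,0,0,0,0,0,1]]'
python3 - <<'E'
from h import *
go(.624,.1543,.0461,-87.5);shot("w18")
E
```

```text
time_s: 26.17
eef_pos: [0.6228, 0.1535, 0.0641]
eef_rot: [-0.508, 0.512, -0.491, 0.489]
wrist_force: [-0.9, -0.2, -2.3]
opening: 0.577
time_s: 26.42
eef_pos: [0.6258, 0.1548, 0.0656]
eef_rot: [0.511, -0.51, 0.489, -0.49]
wrist_force: [0.3, 0.8, -1.5]
opening: 0.578
t 26.42 tcp [0.6258 0.1548 0.0656] jaw -87.6 q1 0.06 q6 1.59 open 0.578 tool y z [ 0.001 -0.    -1.   ]
  turn about y -0.1 deg  shift after turn mm [ 0.4 19.5 -1.9]  before turn [ 0.4 19.5 -1.9] dist 20
```

View pics/w18.png

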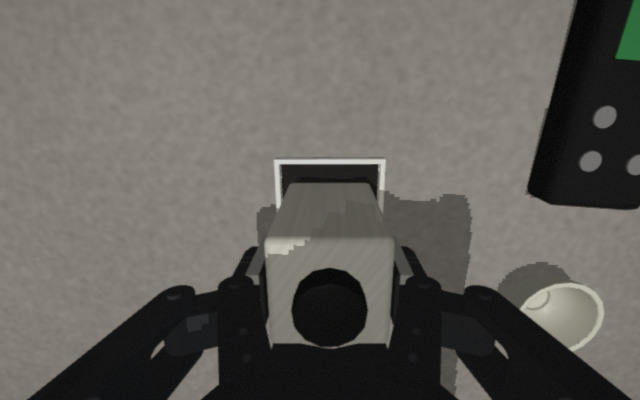

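```bash
python3 - <<'E'
from h import *
im,m=load("w18");o,p,r=tool()
a=cast(m,(334,183),p[2]-.0431)[0];b=cast(m,(330,160),.008)[0]
print("expect z 11:",1000*r.inv().apply(b-a))
E
python3 -m jog '[[0,7,-1,0,0,0,1],[0,6,0,0,0,0,1],[0,4,0,0,0,0,1],[0,1,0,0,0,0,1],[0,0,0,0,0,0,1]]'
python3 -m jog '[[0,1,0,0,0,0,1],[0,1,0,0,0,0,1],[0,0,0,0,0,0,1]]'
```

```text
expect z 11: [-2.4205 15.4026 11.0832]
time_s: 26.88
eef_pos: [0.6237, 0.1557, 0.0464]
eef_rot: [-0.511, 0.511, -0.489, 0.489]
wrist_force: [-0.1, -1.3, -2.2]
opening: 0.58
time_s: 27.13
eef_pos: [0.624, 0.1557, 0.0462]
eef_rot: [-0.511, 0.511, -0.489, 0.489]
wrist_force: [-5.7, -0.7, 9.4]
opening: 0.575
```

```bash
python3 -m jog '[[0,-0.7,0,0,0,0,1],[0,0,0,0,0,0,-0.1],[0,0,0,0,0,0,-0.3],[0,0,0,0,0,0,-0.6],[0,0,0,0,0,0,-1],[0,0,0,0,0,0,-1]]'
python3 -m jog '[[0,-5,0,0,0,0,-1],[0,-20,0,0,0,0,-1],[0,-35,0,0,0,0,-1],[0,-35,0,0,0,0,-1],[0,-35,-20,0,0,0,-1],[0,-35,-30,0,0,0,-1],[0,-10,-36,0,0,0,-1],[0,0,-30,0,0,0,-1]]'
python3 -m jog '[[0,0,-30,0,0,0,-1],[0,0,-30,0,0,0,-1],[0,0,0,0,0,0,-1],[0,0,0,0,0,0,-1]]'
python3 - <<'E'
from h import *
shot("w19");cv2.imwrite("pics/scene9.png",camera("scene"))
go(.624,.1543,.0461,-87.5)
E
```

```text
time_s: 27.63
eef_pos: [0.6239, 0.1556, 0.045]
eef_rot: [0.511, -0.511, 0.489, -0.489]
wrist_force: [-0.6, 0.2, -1.2]
opening: 0.998
time_s: 28.3
eef_pos: [0.5116, 0.1509, 0.2212]
eef_rot: [0.513, -0.509, 0.487, -0.491]
wrist_force: [-0.2, 0.7, 0.5]
opening: 1.0
time_s: 28.63
eef_pos: [0.4501, 0.1484, 0.2175]
eef_rot: [0.511, -0.51, 0.489, -0.489]
wrist_force: [0.6, 0.4, -0.2]
opening: 0.996
t 28.73 tcp [0.452  0.1482 0.2176] jaw -87.6 q1 0.07 q6 1.59 open 1.004 tool y z [ 0.002  0.    -1.   ]
  turn about y -0.1 deg  shift after turn mm [  1.4 171.9 171.7]  before turn [  1.3 171.9 171.7] dist 243
```

View pics/w19.png

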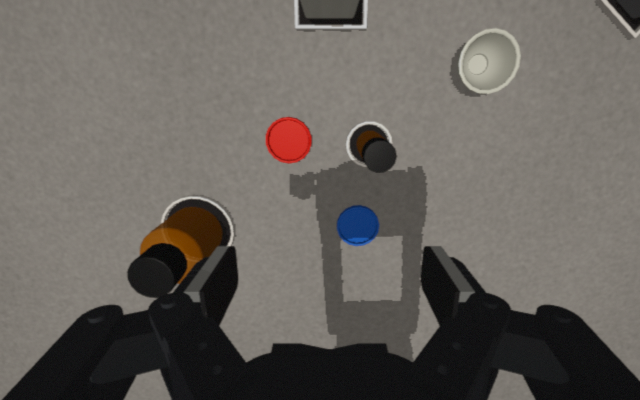

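View pics/scene9.png

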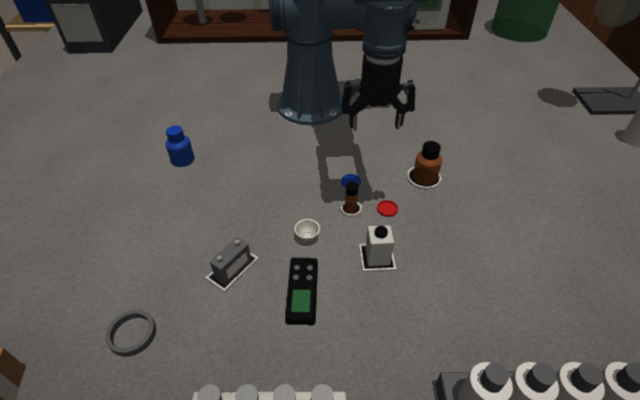

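```bash
python3 -m jog '[[0,0,30,0,0,0,-1],[0,0,20,0,0,0,-1],[0,0,0,0,0,0,-1],[0,0,0,0,0,0,-1]]'
python3 - <<'E'
from h import *
im,m=shot("w20")
b=cv2.resize(cv2.imread("pics/scene9.png")[165:290,200:450],None,fx=3.2,fy=3.2,interpolation=cv2.INTER_CUBIC);cv2.imwrite("pics/s9c.png",b)
print(get_obs()["wrist_force"],get_obs()["eef_pos"])
E
```

```text
time_s: 29.07
eef_pos: [0.5022, 0.1501, 0.2164]
eef_rot: [-0.51, 0.511, -0.49, 0.489]
wrist_force: [0.1, 0.3, 0.1]
opening: 0.999
[ 0.1938  0.3472 -0.4543] [0.5012 0.1502 0.2162]
```

View pics/w20.png

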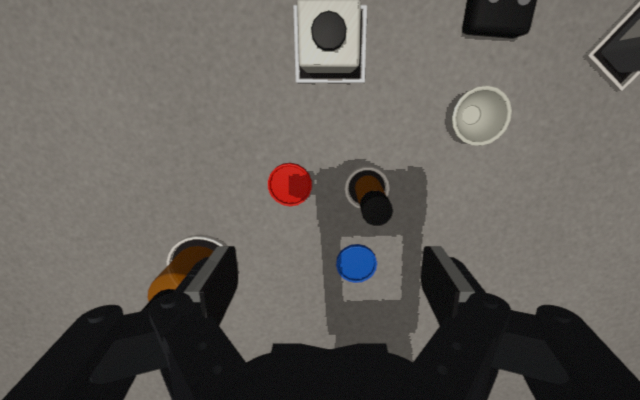

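View pics/s9c.png

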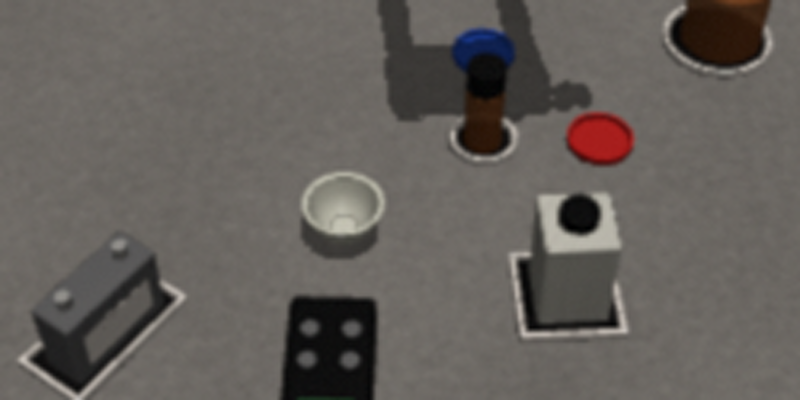

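Run:
```python
from h import *
im,m=load("w20")
dk=cv2.inRange(im,(0,0,0),(80,80,80));c=blobs(dk,(308,8,350,55))[0];print("cap@.095",fit(m,c,.095))
# vial cap: cylinder tilt check; base centre vs cap centre
print("vial cap",cast(m,(377,209),.083),"tray",cast(m,(367,188),.007))
i=cv2.imread("pics/scene0.png");j=cv2.imread("pics/scene9.png");d=cv2.absdiff(i,j).max(2)
print("dish diff",d[218:245,292:322].max(),"meter diff",d[256:326,284:320].max())
hand_in()
```

```text
cap@.095 rect [620.9 153.9] [26.8 25.2] 2.4 circ 620.6 153.9 r 13.8
vial cap [[0.4741 0.1023 0.083 ]] tray [[0.4717 0.1027 0.007 ]]
dish diff 3 meter diff 5
the job is handed in; nothing more can be done
```

All four containers are standing upright in their own trays, released, and I handed the job in at about 29 s of the 112 s allowed. No verdict came back.

**Last checks from the wrist camera:**

| Container | Offset from tray centre | Limit |
|---|---|---|
| Jar | about 4 mm | 11 mm |
| Vial | about 1–3 mm | 11 mm |
| Cartridge | about 2 mm | 13 mm |
| Canister | about 2–3 mm | 13 mm |

- **Seating:** Each container was lowered until the wrist force showed contact, between 3 and 19 N, and only then released. Pictures afterwards show all four upright inside their rims.
- **Bystanders:** The dish and meter are unchanged between the first and last scene pictures. The blue jar and the blue and red small trays were not touched.
- **Gripper:** It ended open and well clear of everything.
- **Disagreement:** The scene camera put the round trays about 4 mm away from where the wrist camera did. I relied on the wrist camera, whose views agreed with each other to about 2 mm.

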